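# Line up three screw cartons and clamp the row with a ratchet clamp

## Robot

A 6-joint arm with a two-finger parallel gripper is mounted at the origin on the work surface. World frame = base frame: x ahead of the robot, y to its left, z up, the work surface at z = 0. Lengths are in m, angles in rad, forces in N, time in s.
With the tool pointing down it reaches from about 0.375 to 0.75 m from the base axis. Payload 9 kg.
Tool frame: the origin (TCP) lies at the very end of the fingers, on their centre line; the grasp point (between the pads) lies 19 mm behind it (r.tcp_to_grasp is the distance from the TCP to the grasp point, in m); z points along the fingers, y is the direction in which the jaws open and shut (so a half turn about z gives the same grasp; the last joint's range is limited). The gripper opens to 85 mm and grips with 20 to 120 N. Pads are 22 mm wide; open, the fingers measure 114 mm over their backs; the gripper's body (76 mm by 85 mm) begins 54 mm behind the grasp point. The pads swing forward as they close: fully open they stand 13 mm farther back than shut.
Start: joints at [-1.511, 0.104, 0.097, 1.564, 0, 1.353], TCP at [0.165, -0.577, 0.192] pointing down, gripper open.
Joint ranges: [-2.99, 2.99], [-0.84, 1.86], [-1.1, 1.16], [-1.84, 2.11], [-1.51, 1.56], [-3.14, 3.14]. Speed limits (rad/s): [2.22, 2.22, 2.57, 3.14, 3.14, 3.14].

## Interface

Orientations are given as a unit quaternion [w, x, y, z].
In Python, from rig import r gives the robot as it stands.
- The arm moves only by the shell command python3 -m crank 'ROWS' [FORCE]. ROWS is JSON, a list of rows, each an object with "xyz": the shift along the world's x, y, z in m, a list of three; "rot": the turn, a rotation vector about the world's x, y, z in degrees, a list of three; "gripper": the opening, from 0 (shut) to 1 (fully open). In form: [{"xyz": [dx, dy, dz], "rot": [wx, wy, wz], "gripper": gripper}, ...]. A call has 1 to 5 rows; each row is the pose to reach, as a shift and turn from the pose measured when the call began; what a row does not reach only later rows make up. A row lasts 1/12 s, in which the tool goes at most 41.7 mm and 7.16 degrees, less where a joint would pass 70% of its speed; a pose out of reach is approached as far as the arm can. A call with a gripper value outside its range is refused whole. The fingers move at their own pace and stop on an object; FORCE is the grip in N (left out, the last holds). Time passes only in rows, so rows that repeat a pose let the fingers close. It gives the time, the measured TCP pose, the force and the opening at its end, in the units of the state.
- r.get_state(): the state, without advancing time (a new reading comes with each control period).
- r.grab_frame(name): name is "scene" or "side" or "wrist"; returns the picture (400x640x3 uint8, red, green, blue); there is no depth.
- r.camera_model(name): a dict with "mtx" (3x3 intrinsics, pixels), "R" (3x3) and "t" (3): a world point X has camera coordinates R X + t. Camera axes: x right, y down, z forward; pixel columns grow to the right and rows downward; lengths in m; the calibration is good to about 2 mm. A picture is of the moment at which its call begins: read the wrist's pose just before it. camera_model takes no time and is no camera call; for the wrist camera it gives the pose at the moment of the call.
- r.finish_job(): hands the job in, once; it reports no verdict.
The state is a dict: "clock": time; "joints": joint angles; "qd": joint speeds; "joint_torque": joint torques, N m; "position": TCP position; "tcp_rot": TCP orientation; "wrist_force": force on the tool from outside, world axes, zero at the start; "ft_torque": the same for the moment, N m; "opening": finger opening in m.
Only numpy, scipy, OpenCV 4.12 (cv2) and the standard library are available. Lean on these libraries where they do the work, as an engineer would, in place of code of your own. Each camera call takes 0.05 s, during which the arm holds its last target.

## Task

Nudge the three small white cartons back against the fence of the clamping board so that they stand in one even row. Then pump the clamp's trigger towards its fixed handle until the jaw has closed the cartons up against the end stop without gaps and its spring pad is pressed in about half-way, never to the bottom, which would crush them; move the jaw only by the trigger, and leave the other things on the bench alone. Finish while still holding the trigger squeezed, with the pad gripping the row.

Things in the scene. Friction and masses are not known exactly. Their poses are not given: they have to be found in the camera images.
- jig: The clamping board, fixed to the bench: a light wooden board 200 x 345 x 18 mm (top at z = 18 mm) that spans x -130..70, y -150..195 mm in its own frame; origin on the bench surface under it. Its y axis is the clamp's axis and points from the clamp's housing to the end stop (to the left as seen from the robot), its x axis points away from the robot to the fence, z up. All numbers called 'board frame' are in this frame, in mm.
- fence (a point): Middle of the face of the aluminium back fence, at board frame (40, 62, 42). The fence is 185 mm long along y (-30..155), its face lies in the plane x = 40 and looks to -x (to the robot); its top is 52 mm above the bench.
- end_stop (a point): Centre of the face of the dark steel end stop at the left end, board frame (10, 150, 42); the face lies in the plane y = 150 and looks to -y, 80 mm wide along x (-40..40), top 64 mm above the bench. The three cartons in contact with it and each other have centres at y = 129, 87, 45.
- carton_left_center (a point): A sealed white screw carton, a rigid box 60 (its x) x 42 (its y) x 48 (its z, height) mm, about 0.12 kg. This point is its centre, half-way up; axes along its edges. All three cartons are alike; they start lying on the board, 15 to 40 mm short of the fence and turned up to about 6 degrees, about 7 mm apart. Flush with the fence its centre stands at x = 10 mm in the board's frame. This is the left (+y, next to the end stop) one.
- carton_mid_center (a point): A sealed white screw carton, a rigid box 60 (its x) x 42 (its y) x 48 (its z, height) mm, about 0.12 kg. This point is its centre, half-way up; axes along its edges. All three cartons are alike; they start lying on the board, 15 to 40 mm short of the fence and turned up to about 6 degrees, about 7 mm apart. Flush with the fence its centre stands at x = 10 mm in the board's frame. This is the middle one.
- carton_right_center (a point): A sealed white screw carton, a rigid box 60 (its x) x 42 (its y) x 48 (its z, height) mm, about 0.12 kg. This point is its centre, half-way up; axes along its edges. All three cartons are alike; they start lying on the board, 15 to 40 mm short of the fence and turned up to about 6 degrees, about 7 mm apart. Flush with the fence its centre stands at x = 10 mm in the board's frame. This is the right (-y, next to the jaw) one.
- pad_center (a point): Centre of the front (rubber) face of the clamp's pad, 42 x 38 mm, facing +y in the board frame, on the clamp's axis x = 10, 42 mm above the bench. It moves along y with the jaw, and back as the pad is pressed in. With the pad not pressed in, its y is -22 mm + jaw value; it meets the closed-up row at y = 24 mm.
- jaw (a joint): How far the clamp's rod and jaw (pusher plate) have advanced along +y of the board from fully back, 0 to 0.064 m; starts at 0 to 0.012. About 3 N of friction keeps it where it is; the ratchet's notches are 6 mm apart and let it move only forward. Under load it slips back by up to one notch (6 mm) when the trigger is let go, so the grip is surest while the trigger is kept squeezed.
- pusher: The jaw: dark steel plate 44 x 12 x 40 mm on the rod's end that carries the spring pad. Its origin is the centre of the pad's face when the pad is not pressed in. Not to be pushed by hand.
- pad (a joint): How far the spring pad is pressed in towards the jaw's plate: 0 free, 0.016 m bottomed. Spring 1 N per mm. Pushing the loose cartons along presses it in by 1 to 3 mm already; the closed-up row is gripped properly from 3 to 12 mm, about 6 to 8 is meant, over 14 counts as crushing.
- pad_face: The pad's face plate, black rubber on steel, 42 x 10 x 38 mm; origin at the centre of its front face.
- trigger (a joint): Angle of the trigger about its upright pivot: 0 let go (the spring brings it back), 0.30 rad fully squeezed towards the handle. A stroke moves the jaw by 45 mm per rad, once a pawl has picked up the next notch (up to 6 mm of lost motion): a full stroke advances the jaw by 6 to 13 mm. At the grip it takes 3 to 5 N for the return spring, 2 N for the rod's friction and 0.75 N more for each newton on the pad.
- paddle: The trigger's paddle, black plastic bar 82 mm long, 12 mm thick, 30 mm high (38 to 68 mm above the bench). Origin on the pivot at board frame (-30, -85), 53 mm above the bench; the paddle runs along its own -x from the pivot (x -86..-4) and swings towards the handle, to -y of the board.
- trigger_grip (a point): The place to squeeze: middle of the paddle's thickness and height, 60 mm from the pivot, 53 mm above the bench. Let go it lies at about board frame (-89, -76), fully squeezed at (-89, -94); its outer face is 6 mm to +y of this point.
- handle_grip (a point): The middle of the fixed black handle beside the trigger, board frame (-90, -113), 53 mm above the bench: a bar along x (-136..-16), 18 mm thick along y (outer face at y = -122), 30 mm high. Outside to outside, handle and trigger measure 52 mm at the grip when let go and 34 mm when fully squeezed. A gripper whose centre stays put needs about 70 mm of opening to span both if it is centred for the squeezed state (y about -105).
- big_carton: Bystander: closed brown carton 85 x 130 x 70 mm, standing loose behind the fence; origin under its centre.
- tape_measure: Bystander: grey tape measure 65 x 34 x 55 mm, loose behind the clamp; origin under its centre.
- hex_bolt: Bystander: loose steel hex bolt 75 mm long, 27 mm high at its head, lying on the bench on the robot's side of the board; origin under its head's end.
Things that resemble listed ones, but are neither listed nor needed, are in the scene too. What is shaped like the part that bears carton_mid_center but purple is not meant.

How it is judged:
On the way, in this order (a step that is already met when the one before it is completed fails the run):
1. the three cartons stand in an even row against the fence, with the pad not yet pressed in (x of each of carton_left_center, carton_mid_center, carton_right_center in the frame of jig above 0.005 m and angle between the y axis of each of carton_left_center, carton_mid_center, carton_right_center and the y axis of jig, either way round below 0.09 rad and value of joint pad below 0.0025 m), for 0.1 s.
2. the jaw has closed up the row and its pad grips it, with the trigger held (x of each of carton_left_center, carton_mid_center, carton_right_center in the frame of jig above 0.005 m and angle between the y axis of each of carton_left_center, carton_mid_center, carton_right_center and the y axis of jig, either way round below 0.09 rad and y of carton_left_center in the frame of jig above 0.1245 m and horizontal distance between carton_left_center and carton_mid_center below 0.0465 m and horizontal distance between carton_mid_center and carton_right_center below 0.0465 m and value of joint pad between 0.003 and 0.012 m and contact force between pad_face and anything else above 1.5 N and contact force between the fingers and paddle above 1 N and value of joint trigger above 0.02 rad), for 0.2 s.
At the end, for the whole second after the job is handed in: Cartons within 5 mm of flush with the fence and 0.09 rad of square, left one within 4.5 mm of the end stop, neighbours' centres under 46.5 mm apart; pad pressed in 3 to 12 mm with over 1.5 N; fingers still push the trigger with over 1 N, at over 0.02 rad (all of step 2); the arm keeps its last pose, push and grip.
It fails at once if the pad is pressed in over 14 mm (the cartons are crushed) (value of joint pad above 0.014 m).
It fails at once if the robot pushes the jaw or its pad directly (over 3 N) (contact force between any of the arm, the fingers and pusher above 3 N).
It fails at once if a bystander is shifted by over 20 mm (distance of any of big_carton, tape_measure, hex_bolt from where it was at the start of the episode above 0.02 m).
It fails at once if a carton is tipped by over 0.35 rad (angle between any of carton_left_center, carton_mid_center, carton_right_center's own z axis and vertical above 0.35 rad).
It also fails if it takes over 54 s, if anything falls off the work surface, if the arm or the gripper's body presses on something with over 40 N, if the wrist force passes 120 N, or if a joint passes its speed limit or range.

## Working session

There is one attempt and no reset: what is moved stays moved. The work goes in short steps, Python scripts to look and compute and a shell command to move; the robot and the scene stay as the last step left them, time stands still between calls to the robot, and variables do not carry over. Pictures are saved under pics/ and viewed, and the job is handed in when it is done.

```bash
mkdir -p pics; ls
python3 - <<'E'
from rig import r
import cv2
print(r.get_state())
for n in("scene","side","wrist"):
    m=r.camera_model(n); print(n,m)
    cv2.imwrite(f"pics/{n}0.png",cv2.cvtColor(r.grab_frame(n),cv2.COLOR_RGB2BGR))
E
```

```text
pics
{'clock': 0.0, 'joints': array([-1.51067138e+00,  1.04707143e-01,  9.64370914e-02,  1.56388679e+00,
       -7.11911366e-06,  1.35307881e+00]), 'qd': array([-0.00161525,  0.00055362,  0.00058865,  0.00073181, -0.00050181,
       -0.0011725 ]), 'joint_torque': array([ 2.20590824e-03, -5.56938565e+01,  5.03644145e+01,  1.71385490e-02,
       -1.99560236e-04,  1.14094880e-05]), 'position': array([ 0.16454141, -0.57658947,  0.19150006]), 'tcp_rot': array([-6.78427572e-04,  9.90365725e-01,  1.38474792e-01,  4.99978492e-05]), 'wrist_force': array([-0.23088299, -0.48160959,  0.1817492 ]), 'ft_torque': array([ 0.01573128, -0.01259992, -0.02659917]), 'opening': 0.08554264463519795}
scene {'mtx': array([[514.67317723,   0.        , 317.77850526],
       [  0.        , 514.67317723, 196.93348203],
       [  0.        ,   0.        ,   1.        ]]), 'R': array([[-0.65417069,  0.75625842,  0.01157175],
       [ 0.58948975,  0.51938059, -0.6186644 ],
       [-0.47388031, -0.39789069, -0.78557015]]), 't': array([ 0.32008368, -0.31591373,  1.30033436])}
side {'mtx': array([[361.75411842,   0.        , 316.27320899],
       [  0.        , 361.75411842, 195.32803203],
       [  0.        ,   0.        ,   1.        ]]), 'R': array([[-0.8890076 , -0.4578456 , -0.00654971],
       [-0.22793169,  0.45489468, -0.86088209],
       [ 0.3971305 , -0.76383783, -0.50876235]]), 't': array([0.55535496, 0.15191464, 0.5305148 ])}
wrist {'mtx': array([[325.35781012,   0.        , 320.44482261],
       [  0.        , 325.35781012, 198.82283385],
       [  0.        ,   0.        ,   1.        ]]), 'R': array([[ 2.73726000e-01, -9.61807620e-01,  4.22998635e-04],
       [-9.26691659e-01, -2.63614356e-01,  2.67861979e-01],
       [-2.57520184e-01, -7.37127774e-02, -9.63457203e-01]]), 't': array([-0.59960229, -0.03430701,  0.37682408])}
```

View pics/scene0.png

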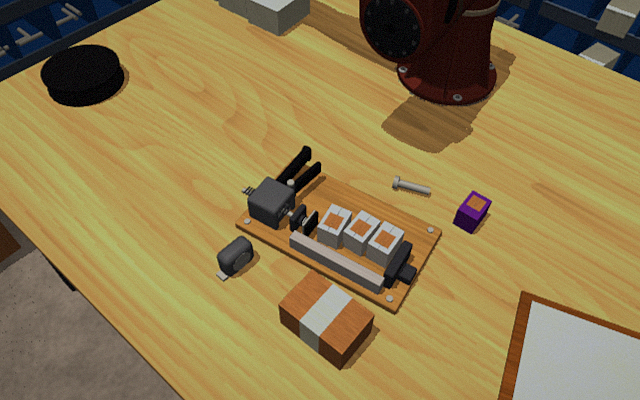

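View pics/side0.png

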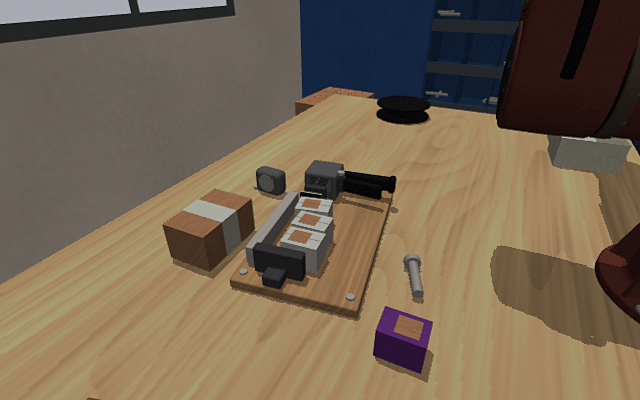

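View pics/wrist0.png

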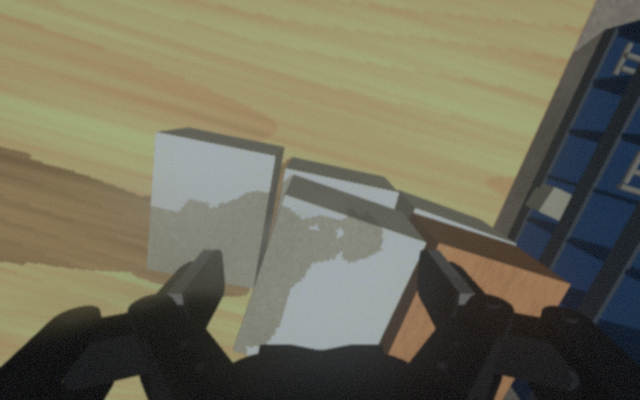

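The scene picture shows the board at about (340,235), with three white cartons at (335,225), (362,232) and (386,242). The clamp housing is at (270,203) and the trigger and handle are at (300,165). The purple carton at (472,210) is the decoy, and the white cartons on the board are the ones meant. I'll enlarge both views.

Run:
```python
import cv2
a=cv2.imread("pics/scene0.png")[140:320,210:460]; cv2.imwrite("pics/sc_z.png",cv2.resize(a,None,fx=3.2,fy=3.2,interpolation=cv2.INTER_CUBIC))
a=cv2.imread("pics/side0.png")[150:330,215:435]; cv2.imwrite("pics/si_z.png",cv2.resize(a,None,fx=3.2,fy=3.2,interpolation=cv2.INTER_CUBIC))
```

```text
(no output)
```

View pics/sc_z.png

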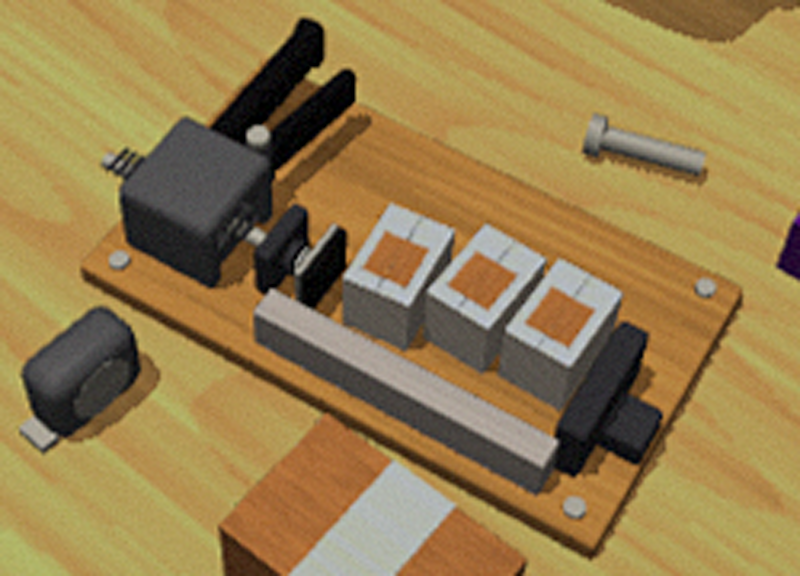

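View pics/si_z.png

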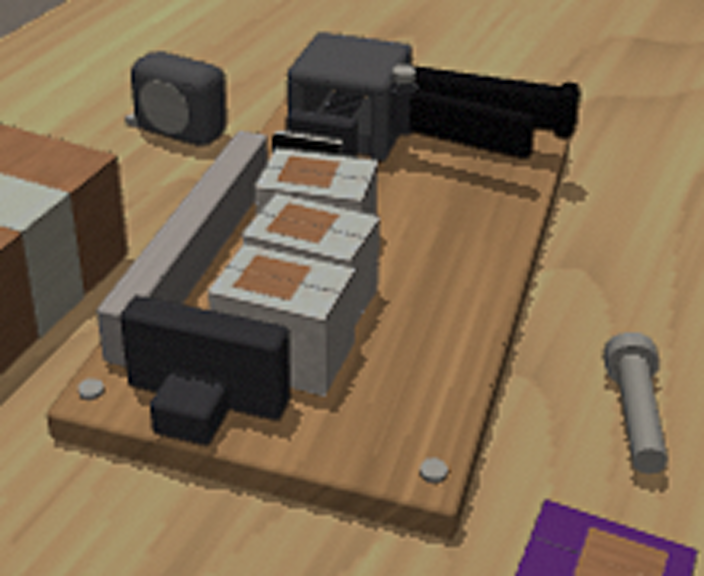

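```bash
cat > h.py <<'E'
import numpy as np, cv2
from scipy.optimize import least_squares
def proj(m,X):
    c=np.asarray(X)@m["R"].T+m["t"]; p=c@m["mtx"].T; return p[:,:2]/p[:,2:]
def tf(p,X,z=0):
    X=np.asarray(X,float); c,s=np.cos(p[2]),np.sin(p[2])
    return np.c_[p[0]+c*X[:,0]-s*X[:,1],p[1]+s*X[:,0]+c*X[:,1],X[:,2]]
SC=lambda a:np.array(a)/3.2+[210,140]
SI=lambda a:np.array(a)/3.2+[215,150]
def inv(p,q):
    c,s=np.cos(p[2]),np.sin(p[2]); d=np.array(q)-p[:2]; return np.array([c*d[0]+s*d[1],-s*d[0]+c*d[1]])
E
cat > fit.py <<'E'
from h import *
from rig import r
S,D=r.camera_model("scene"),r.camera_model("side")
b1=[[-130,195,18],[70,195,18],[70,-150,18],[40,-30,52],[40,155,52]]
u1=SC([[742,293],[592,545],[84,270],[275,290],[555,440]])
b2=[[70,195,18],[-130,195,18],[-130,-150,18],[40,-30,52]]
u2=SI([[50,420],[455,520],[572,137],[265,137]])
def res(p,z=0):
    a=tf(p,np.array(b1)/1e3);b=tf(p,np.array(b2)/1e3); a[:,2]+=p[3];b[:,2]+=p[3]
    return np.r_[(proj(S,a)-u1).ravel(),(proj(D,b)-u2).ravel()]
# free height as check
s=least_squares(res,[.5,0,0,0],loss="soft_l1"); print("jig",s.x,np.round(s.fun,1)); 
s0=least_squares(lambda p:res([*p,0]),s.x[:3],loss="soft_l1");J=s0.x;print("jig z0",J,np.round(s0.fun,1))
np.save("jig.npy",J)
C={"right":([[392,204],[455,230],[413,305],[345,280]],[[377,160],[373,196],[258,188],[275,150]]),
"mid":([[487,224],[545,258],[487,333],[428,300]],[[380,222],[352,262],[244,236],[265,195]]),
"left":([[560,259],[622,293],[572,368],[505,333]],[[355,265],[327,318],[210,296],[240,245]])}
for k,(a,b) in C.items():
    X=np.array([[-30,-21,0],[-30,21,0],[30,21,0],[30,-21,0]])/1e3
    def f(p):
        Y=tf(p,X);Y[:,2]=p[3]; return np.r_[(proj(S,Y)-SC(a)).ravel(),(proj(D,Y)-SI(b)).ravel()]
    s=least_squares(f,[J[0],J[1],J[2],.06],loss="soft_l1"); print(k,s.x,"board",inv(J,s.x[:2])*1e3,np.degrees(s.x[2]-J[2]),np.abs(s.fun).max())
E
python3 fit.py
```

```text
jig [ 0.58603497  0.08759173  0.15647723 -0.00500336] [ 0.  -1.7 -0.1  1.2 -2.4 -1.3 -1.8 -0.9  1.  -0.  -2.2  0.1  0.3  0.9
 -0.8 -0.1  0.8  1. ]
jig z0 [0.58565198 0.09046714 0.15473013] [ 2.  -2.4  1.7  0.9 -1.5 -2.2 -0.5 -1.8  2.7 -0.5 -3.8 -1.1 -0.3  0.
 -0.7 -1.4  0.2 -0.5]
right [0.57102482 0.11156742 0.27529726 0.06483827] board [-11.20057201  23.10244227] 6.907987664015289 2.7093878060525185
mid [0.55181825 0.15826012 0.10454578 0.06351677] board [-22.9817118   72.19730642] -2.8753512659157834 2.086040378447933
left [0.54221536 0.20494669 0.14869339 0.0647318 ] board [-25.27484697 119.80605326] -0.3458792890516004 1.4730878277741795
```

```bash
python3 -m crank '[{"xyz":[0.029,0.029,0.005],"rot":[0,0,-1.5],"gripper":1},{"xyz":[0.058,0.058,0.01],"rot":[0,0,-3],"gripper":1},{"xyz":[0.087,0.087,0.015],"rot":[0,0,-4.5],"gripper":1},{"xyz":[0.116,0.116,0.02],"rot":[0,0,-6],"gripper":1},{"xyz":[0.145,0.145,0.02],"rot":[0,0,-7],"gripper":1}]'
python3 -m crank '[{"xyz":[0.03,0.04,0],"rot":[0,0,0],"gripper":1},{"xyz":[0.05,0.08,0],"rot":[0,0,0],"gripper":1},{"xyz":[0.07,0.115,0],"rot":[0,0,0],"gripper":1},{"xyz":[0.09,0.15,0],"rot":[0,0,0],"gripper":1},{"xyz":[0.11,0.185,0],"rot":[0,0,0],"gripper":1}]'
python3 -m crank '[{"xyz":[0.02,0.04,0],"rot":[0,0,0],"gripper":1},{"xyz":[0.03,0.08,0],"rot":[0,0,0],"gripper":1},{"xyz":[0.04,0.12,0],"rot":[0,0,0],"gripper":1},{"xyz":[0.05,0.16,0],"rot":[0,0,0],"gripper":1},{"xyz":[0.06,0.20,0],"rot":[0,0,0],"gripper":1}]'
```

```text
clock: 0.57
position: [0.3106, -0.4305, 0.2125]
tcp_rot: [0.0, 0.997, 0.077, 0.0]
wrist_force: [1.0, -0.5, 0.1]
opening: 0.0853
clock: 0.98
position: [0.4167, -0.2511, 0.2124]
tcp_rot: [-0.0, 0.997, 0.077, 0.0]
wrist_force: [0.7, -0.2, 0.3]
opening: 0.0857
clock: 1.4
position: [0.4759, -0.0521, 0.2123]
tcp_rot: [0.0, 0.997, 0.077, 0.0]
wrist_force: [1.4, -0.0, -1.3]
opening: 0.0855
```

```bash
python3 -m crank '[{"xyz":[0,0.04,0],"rot":[0,0,0],"gripper":1},{"xyz":[-0.01,0.08,0.01],"rot":[0,0,0],"gripper":1},{"xyz":[-0.01,0.11,0.02],"rot":[0,0,0],"gripper":1},{"xyz":[-0.01,0.11,0.02],"rot":[0,0,0],"gripper":1},{"xyz":[-0.01,0.11,0.02],"rot":[0,0,0],"gripper":1}]'
python3 - <<'E'
from rig import r
import cv2,pickle
m=r.camera_model("wrist"); pickle.dump(m,open("w1.pkl","wb"))
a=cv2.cvtColor(r.grab_frame("wrist"),cv2.COLOR_RGB2BGR)
cv2.imwrite("pics/w1.png",a); cv2.imwrite("pics/w1_z.png",cv2.resize(a[:300,120:520],None,fx=2,fy=2,interpolation=cv2.INTER_CUBIC))
E
```

```text
clock: 1.82
position: [0.466, 0.0592, 0.2328]
tcp_rot: [0.0, 0.997, 0.078, 0.001]
wrist_force: [0.0, -0.5, 0.4]
opening: 0.0854
```

View pics/w1.png

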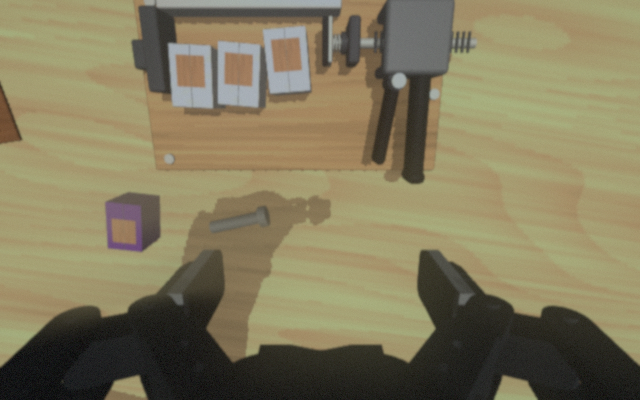

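View pics/w1_z.png

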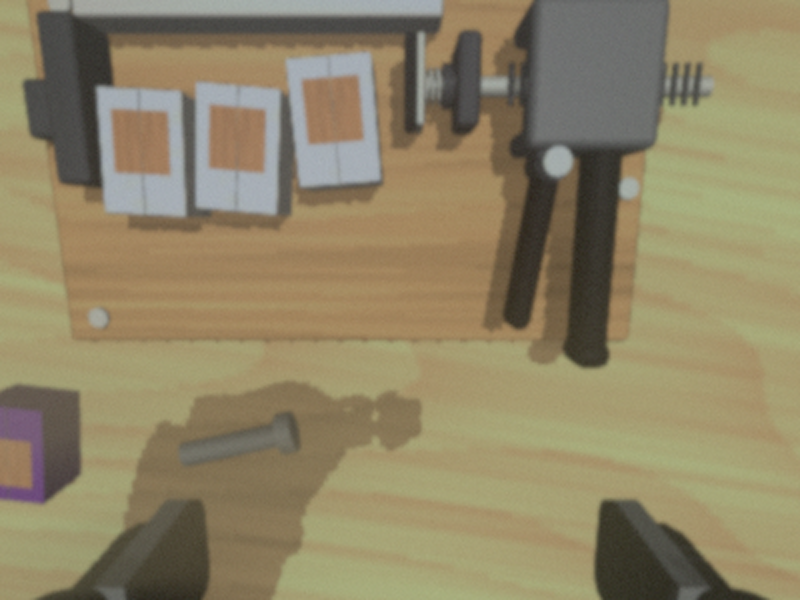

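Wrist view (2x crop): the carton tops are at about (142,150) left, (238,148) mid and (334,120) right. The trigger runs from pivot (558,161) to tip (516,322), and the handle ends at (586,360). The near board corners are at (75,340) and (630,338). I'll refit with all three views.

```bash
cat > fit2.py <<'E'
from h import *
from rig import r
import pickle
S,D=r.camera_model("scene"),r.camera_model("side"); W=pickle.load(open("w1.pkl","rb"))
WZ=lambda a:np.array(a)/2+[120,0]
obs=[(S,[[-130,195,18],[70,195,18],[70,-150,18],[40,-30,52],[40,155,52]],SC([[742,293],[592,545],[84,270],[275,290],[555,440]]),.5),
(D,[[70,195,18],[-130,195,18],[-130,-150,18],[40,-30,52]],SI([[50,420],[455,520],[572,137],[265,137]]),.5),
(W,[[-130,195,18],[-130,-150,18],[40,-30,52]],WZ([[75,340],[629,338],[441,15]]),1)]
def res(p):
    o=[]
    for m,b,u,w in obs:
        a=tf(p,np.array(b)/1e3);a[:,2]+=p[3];o.append((w*(proj(m,a)-u)).ravel())
    return np.concatenate(o)
s=least_squares(res,[.58,.09,.15,0],loss="soft_l1");print("jig4",s.x,np.round(s.fun,1))
s=least_squares(lambda p:res([*p,0]),[.58,.09,.15],loss="soft_l1");J=s.x;print("jig3",J,np.round(s.fun,1));np.save("jig.npy",J)
C={"right":([[392,204],[455,230],[413,305],[345,280]],[[377,160],[373,196],[258,188],[275,150]],[[382,183],[299,188],[286,58],[370,53]]),
"mid":([[487,224],[545,258],[487,333],[428,300]],[[380,222],[352,262],[244,236],[265,195]],[[281,214],[195,210],[195,83],[281,88]]),
"left":([[560,259],[622,293],[572,368],[505,333]],[[355,265],[327,318],[210,296],[240,245]],[[187,217],[105,211],[97,86],[183,91]])}
X=np.array([[-30,-21,0],[-30,21,0],[30,21,0],[30,-21,0]])/1e3
for k,(a,b,w) in C.items():
    def f(p):
        Y=tf(p,X);Y[:,2]=p[3]; return np.r_[.5*(proj(S,Y)-SC(a)).ravel(),.5*(proj(D,Y)-SI(b)).ravel(),(proj(W,Y)-WZ(w)).ravel()]
    s=least_squares(f,[J[0],J[1],J[2],.06],loss="soft_l1"); print(k,s.x,"board",inv(J,s.x[:2])*1e3,np.degrees(s.x[2]-J[2]),np.round(np.abs(s.fun).max(),1))
def at(u,z):
    u=WZ([u])[0]; d=W["R"].T@np.linalg.solve(W["mtx"],[*u,1]); c=-W["R"].T@W["t"]; return inv(J,(c+d*(z-c[2])/d[2])[:2])*1e3
for n,u,z in[("pivot",(558,161),.075),("paddle tip",(516,324),.068),("handle tip",(586,360),.068),("handle@-90",(591,268),.068),("padface",(414,80),.061),("bolt head",(290,430),.02),("bolt tail",(182,455),.02)]: print(n,at(u,z))
E
python3 fit2.py
```

```text
jig4 [ 0.58773496  0.08738016  0.1625902  -0.00470207] [-0.3 -1.  -0.1  0.7 -1.6 -0.2 -1.2 -0.2  0.3  0.1 -1.2 -0.1  0.1 -0.
 -0.9 -0.4 -0.   0.3 -0.4  0.4 -0.5 -0.5  0.4  0.7]
jig3 [0.5875135  0.08809012 0.16117252] [ 0.1 -1.5  0.2  0.2 -1.6 -0.9 -1.1 -0.9  0.7 -0.5 -1.6 -1.1  0.1 -1.
 -0.8 -1.2 -0.1 -0.6 -3.   0.9  0.1  0.5 -0.  -0.5]
right [0.57262033 0.10953687 0.22905795 0.06376406] board [-11.25847088  23.55878556] 3.8895486386170908 1.9
mid [0.55215309 0.15613889 0.09804461 0.06228118] board [-23.98196271  72.84132934] -3.6169629936899685 1.4
left [0.54331906 0.2032987  0.10354607 0.06308636] board [-25.13350516 120.80758453] -3.3017522006102498 1.0
pivot [-30.87610764 -86.87746006]
paddle tip [-112.42964355  -70.89839568]
handle tip [-132.30110881 -109.7526536 ]
handle@-90 [ -83.17175517 -108.88640164]
padface [  8.4195031  -16.44450431]
bolt head [-187.19067519   61.50187815]
bolt tail [-203.70539794  131.7757962 ]
```

```bash
python3 -m crank '[{"xyz":[0.015,0.015,-0.03],"rot":[0,0,0.3],"gripper":0},{"xyz":[0.03,0.03,-0.06],"rot":[0,0,0.3],"gripper":0},{"xyz":[0.042,0.041,-0.09],"rot":[0,0,0.3],"gripper":0},{"xyz":[0.042,0.041,-0.125],"rot":[0,0,0.3],"gripper":0},{"xyz":[0.042,0.041,-0.15],"rot":[0,0,0.3],"gripper":0}]' 20
python3 - <<'E'
from rig import r
import cv2
s=r.get_state();print(s["position"],s["tcp_rot"],s["wrist_force"],s["opening"])
a=cv2.cvtColor(r.grab_frame("side"),cv2.COLOR_RGB2BGR)
b=cv2.cvtColor(r.grab_frame("wrist"),cv2.COLOR_RGB2BGR)
cv2.imwrite("pics/s2.png",cv2.resize(a[120:300,200:440],None,fx=3.2,fy=3.2,interpolation=cv2.INTER_CUBIC));cv2.imwrite("pics/w2.png",b)
E
```

```text
clock: 2.28
position: [0.5069, 0.098, 0.0782]
tcp_rot: [0.0, 0.997, 0.079, -0.001]
wrist_force: [-0.6, 0.1, 0.1]
opening: 0.0257
[0.50692051 0.09803769 0.07822267] [ 8.03779309e-05  9.96845924e-01  7.93481842e-02 -1.43614069e-03] [-0.58878148  0.10798965  0.14361351] 0.02574814211160118
```

View pics/s2.png

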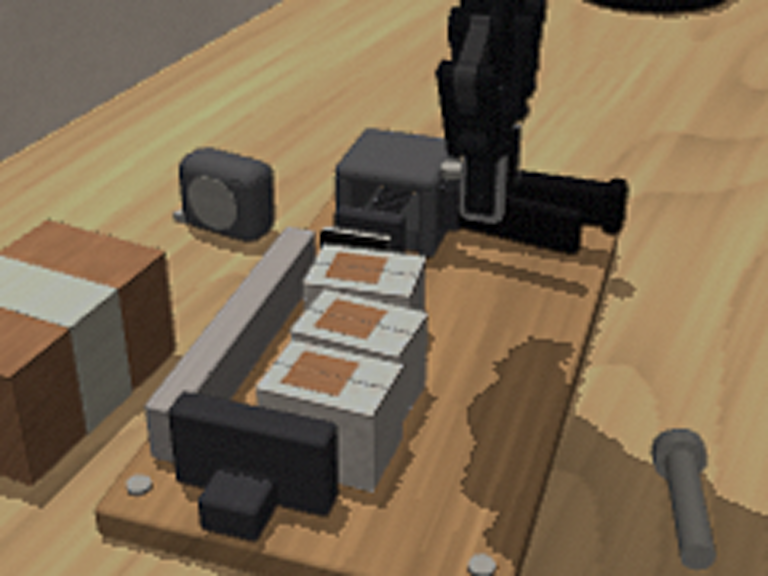

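View pics/w2.png

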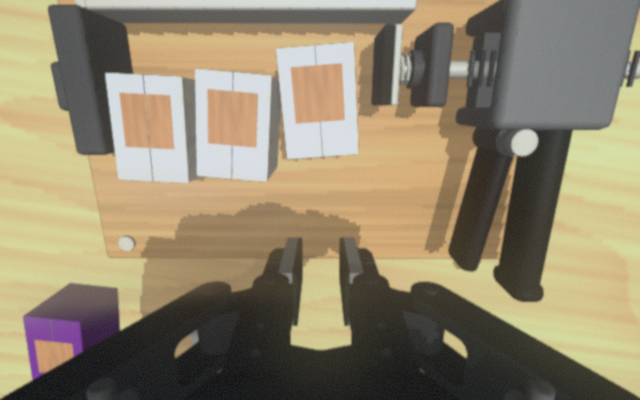

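The fingers (about (320,260)) are lined up with the right carton's near edge (322,158) and still closing. I'll go down, then push.

```bash
python3 -m crank '[{"xyz":[0.002,0.001,-0.025],"rot":[0,0,0],"gripper":0},{"xyz":[0.002,0.001,-0.045],"rot":[0,0,0],"gripper":0},{"xyz":[0.002,0.001,-0.045],"rot":[0,0,0],"gripper":0}]'
python3 -m crank '[{"xyz":[0.012,0.002,0],"rot":[0,0,0],"gripper":0},{"xyz":[0.020,0.003,0],"rot":[0,0,0],"gripper":0},{"xyz":[0.026,0.004,0],"rot":[0,0,0],"gripper":0},{"xyz":[0.031,0.005,0],"rot":[0,0,0],"gripper":0},{"xyz":[0.035,0.006,0],"rot":[0,0,0],"gripper":0}]'
python3 - <<'E'
from rig import r
import cv2
from h import *
J=np.load("jig.npy");s=r.get_state();print(inv(J,s["position"][:2])*1e3)
b=cv2.cvtColor(r.grab_frame("wrist"),cv2.COLOR_RGB2BGR);cv2.imwrite("pics/w3.png",b)
E
```

```text
clock: 2.63
position: [0.5046, 0.0978, 0.0294]
tcp_rot: [-0.001, 0.997, 0.078, -0.006]
wrist_force: [-0.5, -0.0, 0.5]
opening: 0.0003
clock: 3.05
position: [0.5409, 0.1037, 0.0306]
tcp_rot: [-0.0, 0.997, 0.078, -0.006]
wrist_force: [0.5, -1.0, -0.6]
opening: 0.0003
[-43.52517089  22.86300835]
```

View pics/w3.png

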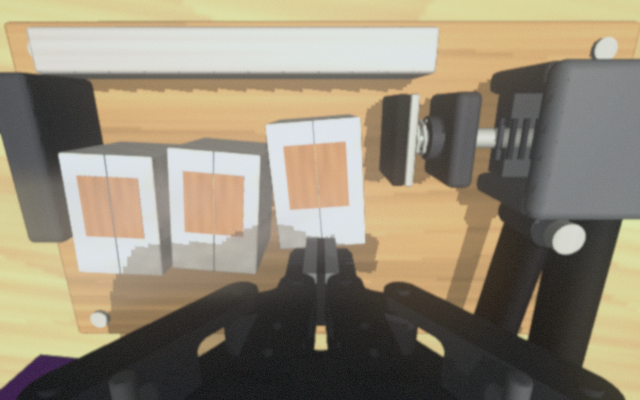

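```bash
python3 -m crank '[{"xyz":[0.004,0.0007,0],"rot":[0,0,0],"gripper":0},{"xyz":[0.007,0.001,0],"rot":[0,0,0],"gripper":0},{"xyz":[0.010,0.0015,0],"rot":[0,0,0],"gripper":0},{"xyz":[0.010,0.0015,0],"rot":[0,0,0],"gripper":0}]'
python3 - <<'E'
from rig import r
import cv2
from h import *
J=np.load("jig.npy");s=r.get_state();print(inv(J,s["position"][:2])*1e3,s["wrist_force"])
b=cv2.cvtColor(r.grab_frame("wrist"),cv2.COLOR_RGB2BGR);cv2.imwrite("pics/w4.png",b)
E
```

```text
clock: 3.43
position: [0.5515, 0.1054, 0.0304]
tcp_rot: [-0.0, 0.997, 0.078, -0.005]
wrist_force: [-0.3, -0.0, -0.7]
opening: -0.0002
[-32.73381941  22.8491414 ] [-0.27303673 -0.03768558 -0.6792145 ]
```

View pics/w4.png

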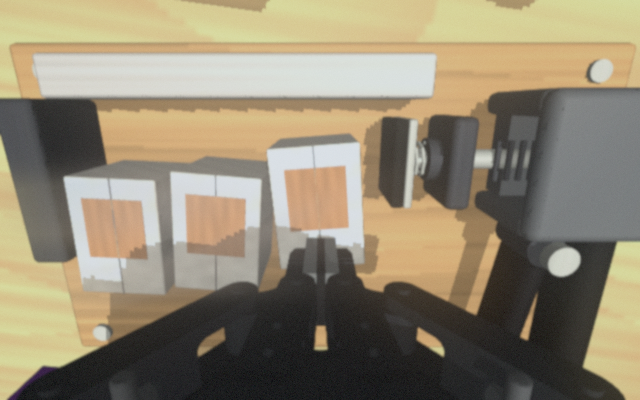

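```bash
cat > at.py <<'E'
from h import *
from rig import r
def at(W,us,z):
    J=np.load("jig.npy"); o=[]
    for u in us:
        d=W["R"].T@np.linalg.solve(W["mtx"],[*u,1]); c=-W["R"].T@W["t"]; o.append(inv(J,(c+d*(z-c[2])/d[2])[:2])*1e3)
    return np.round(np.array(o),1)
E
python3 - <<'E'
from at import *
W=r.camera_model("wrist")
print(at(W,[(268,149),(359,142)],.066)); print(at(W,[(40,97),(435,97)],.052))
print(at(W,[(66,178),(155,180),(172,174),(258,178)],.066))
E
```

```text
[[17.6 45.9]
 [20.5  5.7]]
[[ 40.4 152.9]
 [ 39.5 -30.6]]
[[  5.  138.2]
 [  3.8  98. ]
 [  6.6  89.9]
 [  4.5  51.1]]
```

Run:
```python
from rig import r
import cv2
a=cv2.cvtColor(r.grab_frame("side"),cv2.COLOR_RGB2BGR)
b=cv2.cvtColor(r.grab_frame("scene"),cv2.COLOR_RGB2BGR)
cv2.imwrite("pics/s5.png",cv2.resize(a[120:300,200:440],None,fx=3.2,fy=3.2,interpolation=cv2.INTER_CUBIC))
cv2.imwrite("pics/c5.png",cv2.resize(b[100:280,240:440],None,fx=3.2,fy=3.2,interpolation=cv2.INTER_CUBIC))
```

```text
(no output)
```

View pics/s5.png

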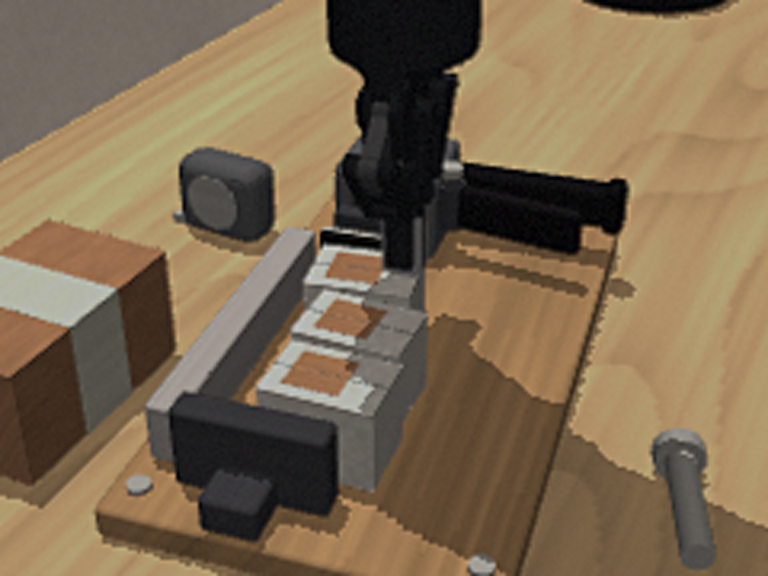

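View pics/c5.png

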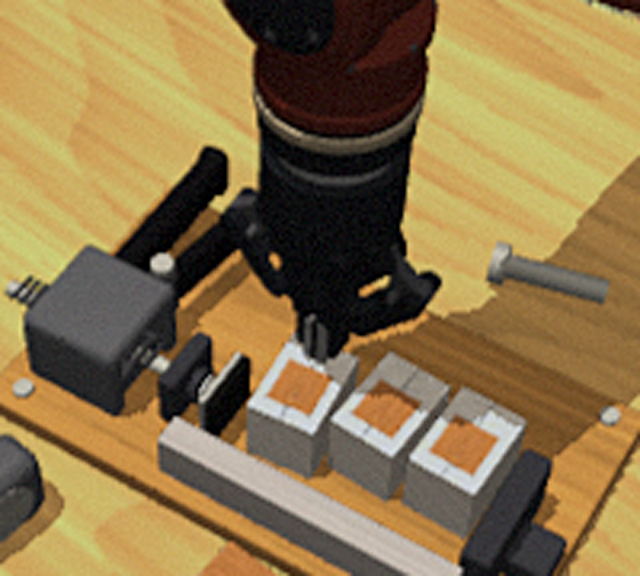

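Run:
```python
from at import *
S,D=r.camera_model("scene"),r.camera_model("side")
p=r.get_state()["position"]; J=np.load("jig.npy")
for q in (p,):
    print("TCP px",(proj(S,[q])-[240,100])*3.2,(proj(D,[q])-[200,120])*3.2)
P=lambda m:m["mtx"]@np.c_[m["R"],m["t"]]
X=cv2.triangulatePoints(P(S),P(D),np.array([[339.4],[210.9]]),np.array([[325.],[203.75]]))[:,0];X=X[:3]/X[3];print(X,inv(J,X[:2]))
# where would front/rear top corners of 22mm-wide pad be
for dx in(-.011,.011):
  for z in(.03,.066):
    q=[p[0]+dx,p[1]+dx*.16,z]; print(dx,z,(proj(S,[q])-[240,100])*3.2,(proj(D,[q])-[200,120])*3.2)
```

```text
TCP px [[316.09199052 386.09614322]] [[402.49284727 326.58512882]]
[0.5538323  0.10691067 0.06732222] [-0.03022445  0.02398164]
-0.011 0.03 [[325.53184405 373.38531901]] [[421.46762616 330.29612236]]
-0.011 0.066 [[328.53107146 336.71015487]] [[422.46682138 276.13453344]]
0.011 0.03 [[306.50878197 399.33630725]] [[383.68831943 323.45610812]]
0.011 0.066 [[308.97319063 362.9806307 ]] [[383.59394391 269.61147237]]
```

Run:
```python
import cv2
a=cv2.imread("pics/w4.png")[120:290,220:400];cv2.imwrite("pics/w4z.png",cv2.resize(a,None,fx=4.4,fy=3.5,interpolation=cv2.INTER_CUBIC))
a=cv2.imread("pics/c5.png")
a=a[300:500,220:420];cv2.imwrite("pics/c5z.png",cv2.resize(a,None,fx=3,fy=3,interpolation=cv2.INTER_CUBIC))
```

```text
(no output)
```

View pics/w4z.png

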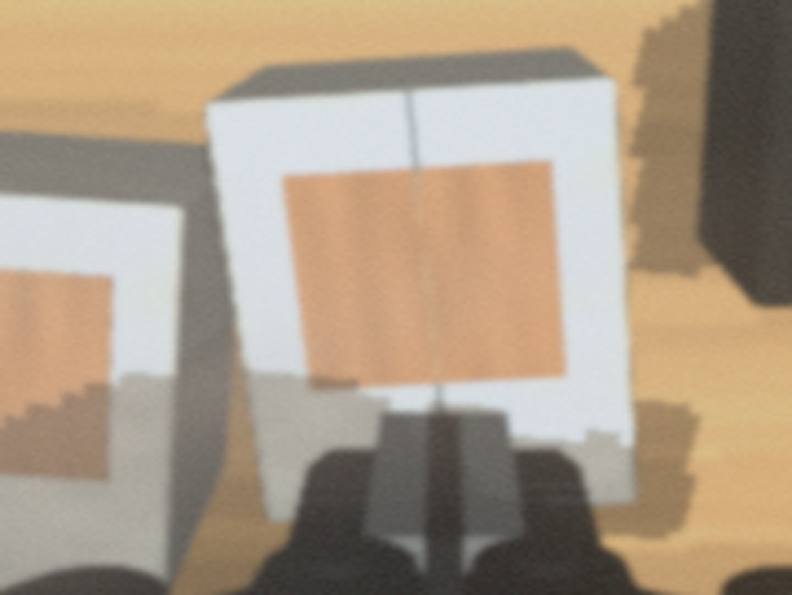

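View pics/c5z.png

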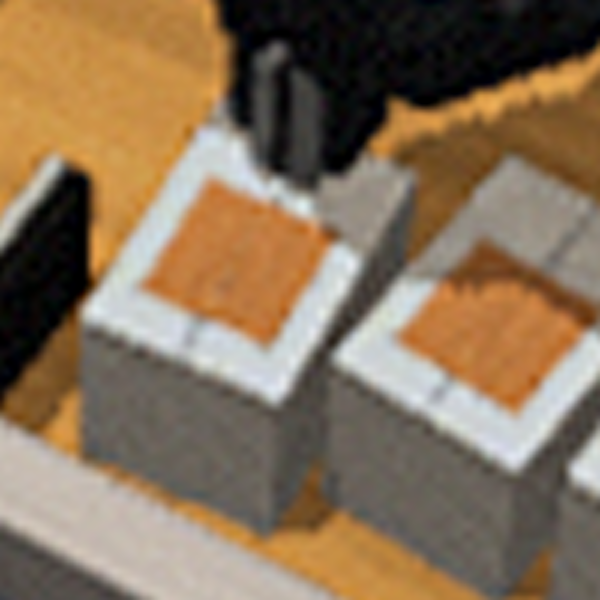

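Run:
```python
from at import *
import pickle
from scipy.spatial.transform import Rotation as R
W=r.camera_model("wrist");s=r.get_state();q=s["tcp_rot"];M=R.from_quat([*q[1:],q[0]]).as_matrix();p=s["position"]
for dz in(0,-.013,-.036,-.05):
    print(dz,[proj(W,[p+M@[dx,y,dz]])[0].round() for dx in (-.011,0,.011) for y in(0,.043)])
```

```text
0 [array([321., 244.]), array([392., 244.]), array([321., 227.]), array([393., 227.]), array([321., 209.]), array([394., 209.])]
-0.013 [array([321., 253.]), array([397., 253.]), array([321., 235.]), array([398., 235.]), array([321., 216.]), array([400., 216.])]
-0.036 [array([321., 273.]), array([408., 273.]), array([321., 253.]), array([409., 253.]), array([321., 232.]), array([411., 232.])]
-0.05 [array([321., 289.]), array([416., 288.]), array([321., 266.]), array([418., 266.]), array([321., 243.]), array([420., 243.])]
```

```bash
python3 -m crank '[{"xyz":[-0.03,-0.005,0],"rot":[0,0,0],"gripper":0},{"xyz":[-0.045,-0.007,0],"rot":[0,0,0],"gripper":0},{"xyz":[-0.045,-0.007,0],"rot":[0,0,0],"gripper":0}]'
python3 - <<'E'
from at import *
print(r.tcp_to_grasp,r.get_state()["position"])
S,D=r.camera_model("scene"),r.camera_model("side");p=r.get_state()["position"]
a=cv2.cvtColor(r.grab_frame("side"),cv2.COLOR_RGB2BGR)
b=cv2.cvtColor(r.grab_frame("scene"),cv2.COLOR_RGB2BGR)
print((proj(D,[p])-[280,120])*5,(proj(S,[p])-[290,130])*5)
cv2.imwrite("pics/s6.png",cv2.resize(a[120:240,280:400],None,fx=5,fy=5,interpolation=cv2.INTER_CUBIC))
cv2.imwrite("pics/c6.png",cv2.resize(b[130:250,290:410],None,fx=5,fy=5,interpolation=cv2.INTER_CUBIC))
E
```

```text
clock: 3.83
position: [0.503, 0.0985, 0.0295]
tcp_rot: [-0.001, 0.997, 0.078, -0.007]
wrist_force: [-0.3, -0.2, 0.3]
opening: 0.0002
0.0187 [0.50301756 0.09845368 0.02947308]
[[359.10868503 536.79276748]] [[308.33760927 369.44864893]]
```

View pics/s6.png

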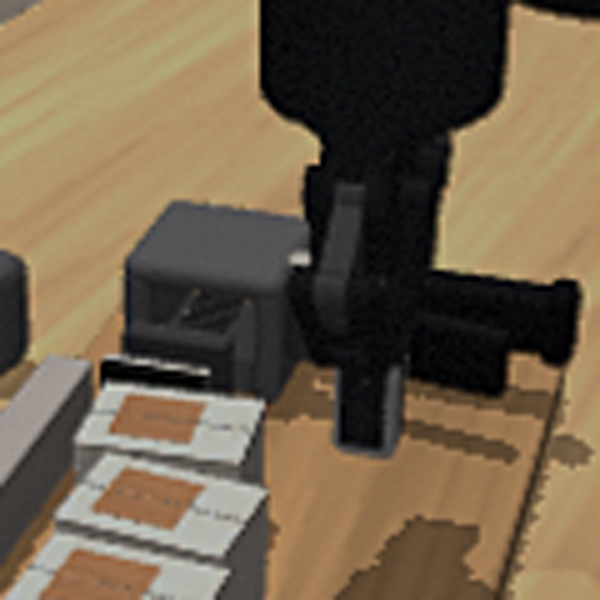

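View pics/c6.png

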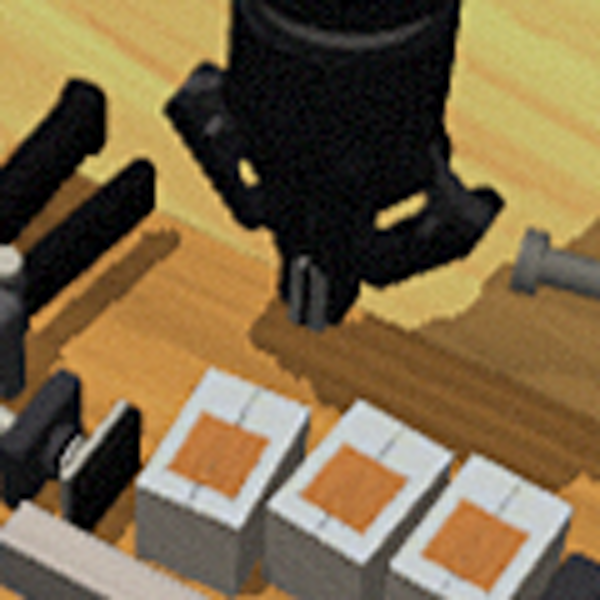

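Run:
```python
from at import *
S,D=r.camera_model("scene"),r.camera_model("side");J=np.load("jig.npy")
P=lambda m:m["mtx"]@np.c_[m["R"],m["t"]]
for a,b in[((351.6,195.),(353.3,210.6)),((350.5,194.5),(352.5,209.8))]:
    X=cv2.triangulatePoints(P(S),P(D),np.array(a)[:,None],np.array(b)[:,None])[:,0];X=X[:3]/X[3];print(X,inv(J,X[:2])*1e3,proj(S,[X]),proj(D,[X]))
p=r.get_state()["position"];print(inv(J,p[:2])*1e3)
```

```text
[0.50497182 0.09706082 0.06063013] [-80.03234922  22.10036442] [[351.49058922 194.11604553]] [[351.86401453 211.95336513]]
[0.50646483 0.09556946 0.06166152] [-78.79801331  20.38873456] [[350.41667409 193.83192542]] [[351.41993702 210.82180599]]
[-78.79426393  23.20149287]
```

The reported TCP and the pictures disagree. In both views the shut fingertip stands about 32 mm higher than the TCP, at z about 0.061, and it slid over the carton top without touching. I'll trust the pictures and go lower in small steps.

```bash
python3 -m crank '[{"xyz":[0,0,-0.012],"rot":[0,0,0],"gripper":0},{"xyz":[0,0,-0.022],"rot":[0,0,0],"gripper":0},{"xyz":[0,0,-0.022],"rot":[0,0,0],"gripper":0}]'
python3 - <<'E'
from at import *
a=cv2.cvtColor(r.grab_frame("side"),cv2.COLOR_RGB2BGR)
b=cv2.cvtColor(r.grab_frame("scene"),cv2.COLOR_RGB2BGR)
cv2.imwrite("pics/s7.png",np.hstack([cv2.resize(x,None,fx=3.3,fy=3.3,interpolation=cv2.INTER_CUBIC) for x in(a[120:240,280:400],b[130:250,290:410])]))
E
```

```text
clock: 4.18
position: [0.5047, 0.0984, 0.0055]
tcp_rot: [-0.001, 0.997, 0.078, -0.007]
wrist_force: [-0.2, 0.4, -0.9]
opening: 0.0002
```

View pics/s7.png

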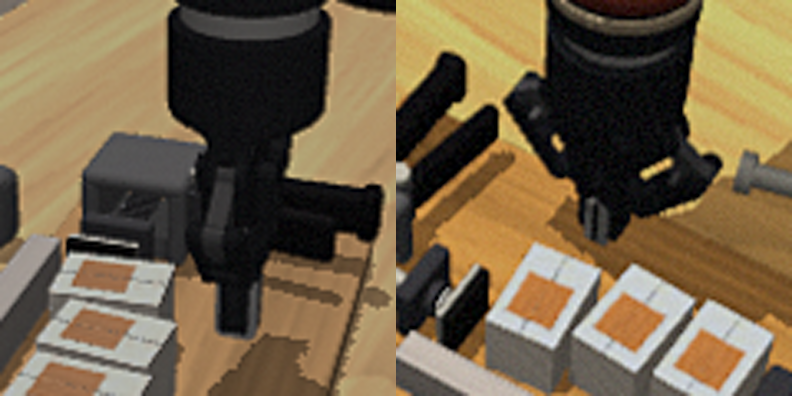

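```bash
python3 -m crank '[{"xyz":[0.010,0.0016,0],"rot":[0,0,0],"gripper":0},{"xyz":[0.017,0.0028,0],"rot":[0,0,0],"gripper":0},{"xyz":[0.023,0.0037,0],"rot":[0,0,0],"gripper":0},{"xyz":[0.028,0.0045,0],"rot":[0,0,0],"gripper":0},{"xyz":[0.032,0.005,0],"rot":[0,0,0],"gripper":0}]'
python3 - <<'E'
from at import *
J=np.load("jig.npy");p=r.get_state()["position"];print(inv(J,p[:2])*1e3)
b=cv2.cvtColor(r.grab_frame("wrist"),cv2.COLOR_RGB2BGR);cv2.imwrite("pics/w8.png",b)
E
```

```text
clock: 4.7
position: [0.5379, 0.1035, 0.0074]
tcp_rot: [-0.001, 0.997, 0.078, -0.006]
wrist_force: [-1.0, -0.2, 1.3]
opening: -0.0002
[-46.54099821  23.16464861]
```

View pics/w8.png

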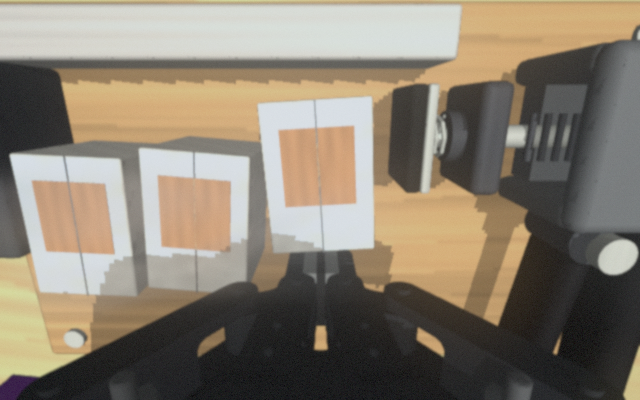

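```bash
python3 -m crank '[{"xyz":[0.004,0.0007,0],"rot":[0,0,0],"gripper":0},{"xyz":[0.008,0.0013,0],"rot":[0,0,0],"gripper":0},{"xyz":[0.011,0.0018,0],"rot":[0,0,0],"gripper":0},{"xyz":[0.013,0.002,0],"rot":[0,0,0],"gripper":0}]'
python3 - <<'E'
from at import *
J=np.load("jig.npy");s=r.get_state();print(inv(J,s["position"][:2])*1e3,s["wrist_force"])
W=r.camera_model("wrist")
b=cv2.cvtColor(r.grab_frame("wrist"),cv2.COLOR_RGB2BGR);cv2.imwrite("pics/w9.png",b)
E
```

```text
clock: 5.08
position: [0.5517, 0.1055, 0.0074]
tcp_rot: [-0.001, 0.997, 0.078, -0.006]
wrist_force: [-0.5, 0.1, -1.3]
opening: 0.0001
[-32.56280051  22.95282982] [-0.50484873  0.08770044 -1.29610711]
```

View pics/w9.png

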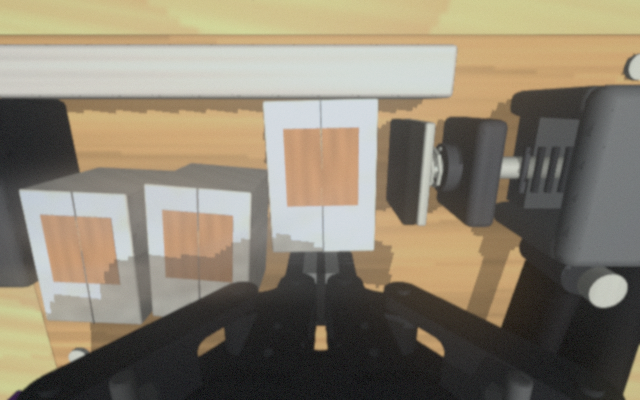

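The right carton's far edge (320,100) is nearly at the fence face (row 97). I'll press it home.

```bash
python3 -m crank '[{"xyz":[0.003,0.0005,0],"rot":[0,0,0],"gripper":0},{"xyz":[0.005,0.0008,0],"rot":[0,0,0],"gripper":0},{"xyz":[0.005,0.0008,0],"rot":[0,0,0],"gripper":0}]'
python3 - <<'E'
from at import *
J=np.load("jig.npy");s=r.get_state();print(inv(J,s["position"][:2])*1e3,s["wrist_force"])
W=r.camera_model("wrist")
b=cv2.cvtColor(r.grab_frame("wrist"),cv2.COLOR_RGB2BGR);cv2.imwrite("pics/w10.png",b[60:280,180:480])
E
```

```text
clock: 5.38
position: [0.5521, 0.1064, 0.0072]
tcp_rot: [-0.001, 0.997, 0.078, -0.011]
wrist_force: [-24.6, -0.9, 18.2]
opening: 0.0002
[-31.97086722  23.72784843] [-24.60644571  -0.91906352  18.22414322]
```

View pics/w10.png

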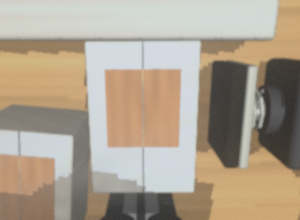

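```bash
python3 -m crank '[{"xyz":[-0.03,-0.005,0],"rot":[0,0,0],"gripper":0},{"xyz":[-0.046,-0.0075,0],"rot":[0,0,0],"gripper":0},{"xyz":[-0.052,0.017,0],"rot":[0,0,0],"gripper":0},{"xyz":[-0.054,0.041,0],"rot":[0,0,0],"gripper":0},{"xyz":[-0.054,0.041,0],"rot":[0,0,0],"gripper":0}]'
python3 - <<'E'
from at import *
J=np.load("jig.npy");s=r.get_state();print(inv(J,s["position"][:2])*1e3,s["wrist_force"],s["tcp_rot"])
b=cv2.cvtColor(r.grab_frame("wrist"),cv2.COLOR_RGB2BGR);cv2.imwrite("pics/w11.png",b)
E
```

```text
clock: 5.85
position: [0.4975, 0.1502, 0.0074]
tcp_rot: [-0.001, 0.997, 0.079, -0.01]
wrist_force: [-0.3, -0.5, 0.1]
opening: 0.0001
[-78.85250743  75.7178407 ] [-0.2726445  -0.54401039  0.06834312] [-0.00117389  0.99680504  0.07921091 -0.01019631]
```

View pics/w11.png

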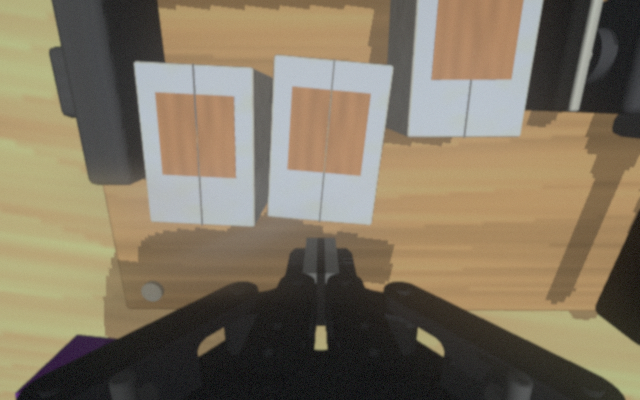

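```bash
python3 -m crank '[{"xyz":[0.008,0.0013,0],"rot":[0,0,0],"gripper":0},{"xyz":[0.014,0.0023,0],"rot":[0,0,0],"gripper":0},{"xyz":[0.020,0.0033,0],"rot":[0,0,0],"gripper":0},{"xyz":[0.025,0.004,0],"rot":[0,0,0],"gripper":0},{"xyz":[0.030,0.0049,0],"rot":[0,0,0],"gripper":0}]'
python3 -m crank '[{"xyz":[0.004,0.0007,0],"rot":[0,0,0],"gripper":0},{"xyz":[0.008,0.0013,0],"rot":[0,0,0],"gripper":0},{"xyz":[0.011,0.0018,0],"rot":[0,0,0],"gripper":0},{"xyz":[0.014,0.0022,0],"rot":[0,0,0],"gripper":0},{"xyz":[0.014,0.0022,0],"rot":[0,0,0],"gripper":0}]'
python3 - <<'E'
from at import *
J=np.load("jig.npy");s=r.get_state();print(inv(J,s["position"][:2])*1e3,s["wrist_force"],s["tcp_rot"])
b=cv2.cvtColor(r.grab_frame("wrist"),cv2.COLOR_RGB2BGR);cv2.imwrite("pics/w12.png",b)
E
```

```text
clock: 6.32
position: [0.5287, 0.1533, 0.0073]
tcp_rot: [-0.001, 0.997, 0.079, -0.01]
wrist_force: [-1.7, -0.8, 2.0]
opening: 0.0001
clock: 6.73
position: [0.5433, 0.1555, 0.0073]
tcp_rot: [-0.001, 0.997, 0.079, -0.01]
wrist_force: [-0.4, 1.4, -1.3]
opening: -0.0
[-32.84601381  73.64473339] [-0.37006273  1.42189049 -1.26504978] [-6.85511084e-04  9.96824990e-01  7.89707925e-02 -1.01529719e-02]
```

View pics/w12.png

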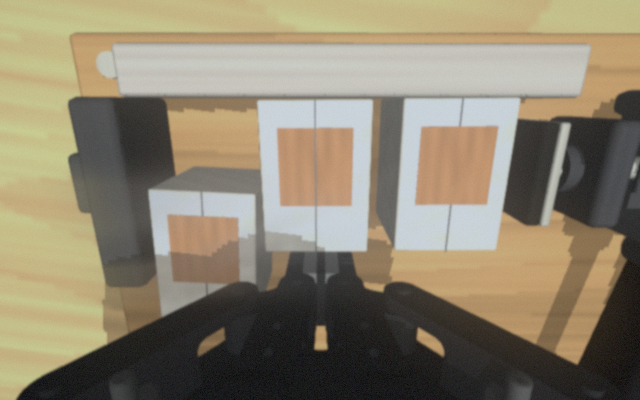

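```bash
python3 -m crank '[{"xyz":[0.002,0.0003,0],"rot":[0,0,0],"gripper":0},{"xyz":[0.003,0.0005,0],"rot":[0,0,0],"gripper":0}]'
python3 -m crank '[{"xyz":[-0.03,-0.005,0],"rot":[0,0,0],"gripper":0},{"xyz":[-0.045,-0.007,0],"rot":[0,0,0],"gripper":0},{"xyz":[-0.052,0.017,0],"rot":[0,0,0],"gripper":0},{"xyz":[-0.053,0.038,0],"rot":[0,0,0],"gripper":0},{"xyz":[-0.053,0.038,0],"rot":[0,0,0],"gripper":0}]'
python3 - <<'E'
from at import *
J=np.load("jig.npy");s=r.get_state();print(inv(J,s["position"][:2])*1e3,s["wrist_force"],s["tcp_rot"])
b=cv2.cvtColor(r.grab_frame("wrist"),cv2.COLOR_RGB2BGR);cv2.imwrite("pics/w13.png",b)
E
```

```text
clock: 6.95
position: [0.5441, 0.156, 0.0071]
tcp_rot: [-0.001, 0.997, 0.079, -0.012]
wrist_force: [-13.8, -2.1, 9.7]
opening: -0.0001
clock: 7.37
position: [0.4906, 0.1966, 0.0074]
tcp_rot: [-0.001, 0.997, 0.08, -0.012]
wrist_force: [-0.6, -0.4, -0.2]
opening: 0.0001
[-78.22828193 122.62347732] [-0.6076665  -0.40342529 -0.23210525] [-0.0011763   0.99672131  0.08006255 -0.01162916]
```

View pics/w13.png

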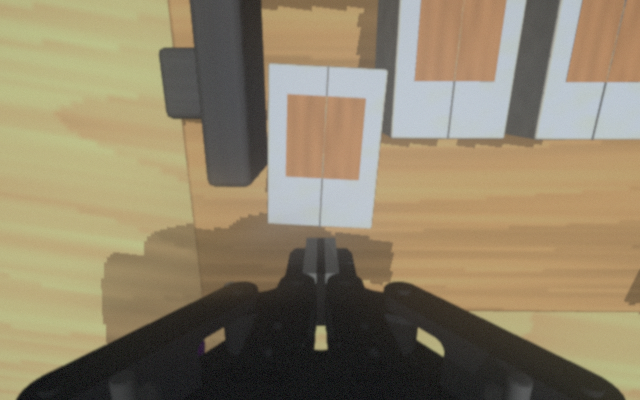

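```bash
python3 -m crank '[{"xyz":[0.008,0.0013,0],"rot":[0,0,0],"gripper":0},{"xyz":[0.014,0.0023,0],"rot":[0,0,0],"gripper":0},{"xyz":[0.020,0.0033,0],"rot":[0,0,0],"gripper":0},{"xyz":[0.025,0.004,0],"rot":[0,0,0],"gripper":0},{"xyz":[0.030,0.0049,0],"rot":[0,0,0],"gripper":0}]'
python3 -m crank '[{"xyz":[0.004,0.0007,0],"rot":[0,0,0],"gripper":0},{"xyz":[0.008,0.0013,0],"rot":[0,0,0],"gripper":0},{"xyz":[0.011,0.0018,0],"rot":[0,0,0],"gripper":0},{"xyz":[0.014,0.0022,0],"rot":[0,0,0],"gripper":0},{"xyz":[0.016,0.0026,0],"rot":[0,0,0],"gripper":0}]'
python3 - <<'E'
from at import *
J=np.load("jig.npy");s=r.get_state();print(inv(J,s["position"][:2])*1e3,s["wrist_force"],s["tcp_rot"])
b=cv2.cvtColor(r.grab_frame("wrist"),cv2.COLOR_RGB2BGR);cv2.imwrite("pics/w14.png",b)
E
```

```text
clock: 7.83
position: [0.5217, 0.1998, 0.0072]
tcp_rot: [-0.001, 0.997, 0.08, -0.012]
wrist_force: [-2.2, -1.1, 1.5]
opening: 0.0003
clock: 8.25
position: [0.5367, 0.2024, 0.007]
tcp_rot: [-0.001, 0.997, 0.08, -0.013]
wrist_force: [-12.6, -1.3, 10.1]
opening: -0.0001
[-31.8136803  120.98794399] [-12.57176201  -1.2852134   10.10725468] [-7.54107771e-04  9.96716952e-01  7.98934672e-02 -1.31066162e-02]
```

View pics/w14.png

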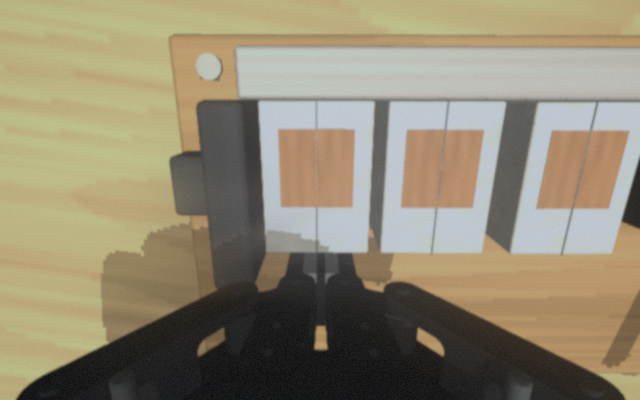

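All three cartons stand flush along the fence (far edges at row 101, square). I'll back off, open and go over to the trigger.

```bash
python3 -m crank '[{"xyz":[-0.025,-0.004,0.0],"rot":[0,0,0],"gripper":0},{"xyz":[-0.03,-0.005,0.03],"rot":[0,0,0],"gripper":0.5},{"xyz":[-0.03,-0.005,0.07],"rot":[0,0,0],"gripper":1},{"xyz":[-0.03,-0.040,0.09],"rot":[0,0,0],"gripper":1},{"xyz":[-0.028,-0.081,0.09],"rot":[0,0,0],"gripper":1}]'
python3 - <<'E'
from at import *
from scipy.spatial.transform import Rotation as R
J=np.load("jig.npy");s=r.get_state();q=s["tcp_rot"]
a=J[2]/2; d=R.from_quat([np.cos(a),np.sin(a),0,0]); print((d*R.from_quat([*q[1:],q[0]]).inv()).as_rotvec(degrees=True))
c,t=np.cos(J[2]),np.sin(J[2]); b=np.array([-.090,-.100]); w=J[:2]+[c*b[0]-t*b[1],t*b[0]+c*b[1]]; print(w,w-s["position"][:2],s["position"])
E
```

```text
clock: 8.72
position: [0.5114, 0.1224, 0.1027]
tcp_rot: [-0.0, 0.997, 0.082, -0.009]
wrist_force: [1.6, -0.6, 0.2]
opening: 0.0486
[ 0.02852182 -1.04028851 -0.18742263]
[ 0.51472749 -0.02505666] [ 0.00336467 -0.14744915] [0.51136281 0.12239249 0.10269549]
```

```bash
python3 -m crank '[{"xyz":[0.001,-0.040,0],"rot":[0,-0.5,0],"gripper":1},{"xyz":[0.002,-0.080,0],"rot":[0,-1,-0.2],"gripper":1},{"xyz":[0.003,-0.120,0],"rot":[0,-1,-0.2],"gripper":1},{"xyz":[0.003,-0.147,0],"rot":[0,-1,-0.2],"gripper":1},{"xyz":[0.003,-0.147,0],"rot":[0,-1,-0.2],"gripper":1}]'
python3 - <<'E'
from at import *
J=np.load("jig.npy");s=r.get_state();print(inv(J,s["position"][:2])*1e3,s["wrist_force"],s["tcp_rot"],s["opening"])
b=cv2.cvtColor(r.grab_frame("wrist"),cv2.COLOR_RGB2BGR);cv2.imwrite("pics/w15.png",b)
E
```

```text
clock: 9.13
position: [0.5147, -0.0293, 0.1029]
tcp_rot: [0.001, 0.997, 0.078, 0.0]
wrist_force: [1.4, 0.2, 0.3]
opening: 0.0854
[ -90.66088032 -104.1927814 ] [1.36288942 0.20524379 0.33223687] [1.09863200e-03 9.96944941e-01 7.80997459e-02 9.08847455e-05] 0.08543409173257371
```

View pics/w15.png

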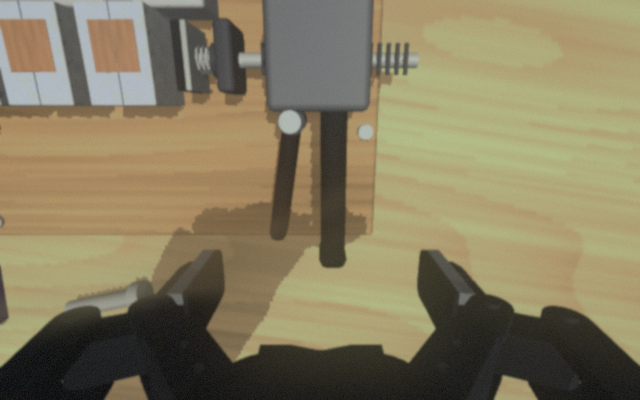

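```bash
python3 -m crank '[{"xyz":[0,0.001,-0.035],"rot":[0,0,0.3],"gripper":1},{"xyz":[0,0.001,-0.068],"rot":[0,0,0.3],"gripper":1},{"xyz":[0,0.001,-0.068],"rot":[0,0,0.3],"gripper":1}]'
python3 - <<'E'
from at import *
J=np.load("jig.npy");s=r.get_state();print(inv(J,s["position"][:2])*1e3,s["wrist_force"],s["tcp_rot"],s["opening"])
b=cv2.cvtColor(r.grab_frame("wrist"),cv2.COLOR_RGB2BGR);cv2.imwrite("pics/w16.png",b)
S=cv2.cvtColor(r.grab_frame("scene"),cv2.COLOR_RGB2BGR);cv2.imwrite("pics/c16.png",cv2.resize(S[110:250,220:420],None,fx=4,fy=4,interpolation=cv2.INTER_CUBIC))
E
```

```text
clock: 9.43
position: [0.5108, -0.0241, 0.0289]
tcp_rot: [-0.001, 0.997, 0.081, -0.004]
wrist_force: [-0.7, 0.2, -1.8]
opening: 0.0856
[-93.7445041  -98.41678515] [-0.70907577  0.22146042 -1.80809491] [-0.00118842  0.99667716  0.08135451 -0.00383071] 0.08560488568814033
```

View pics/w16.png

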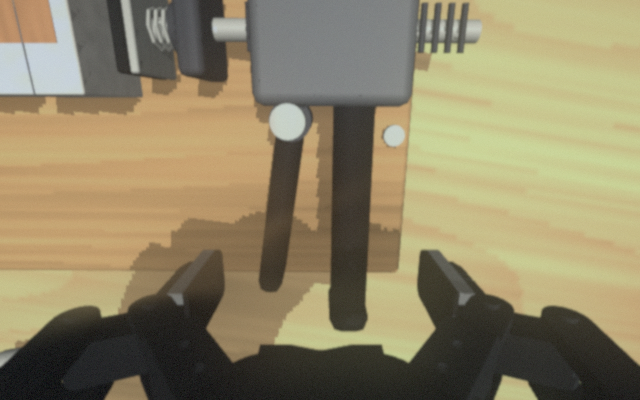

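View pics/c16.png

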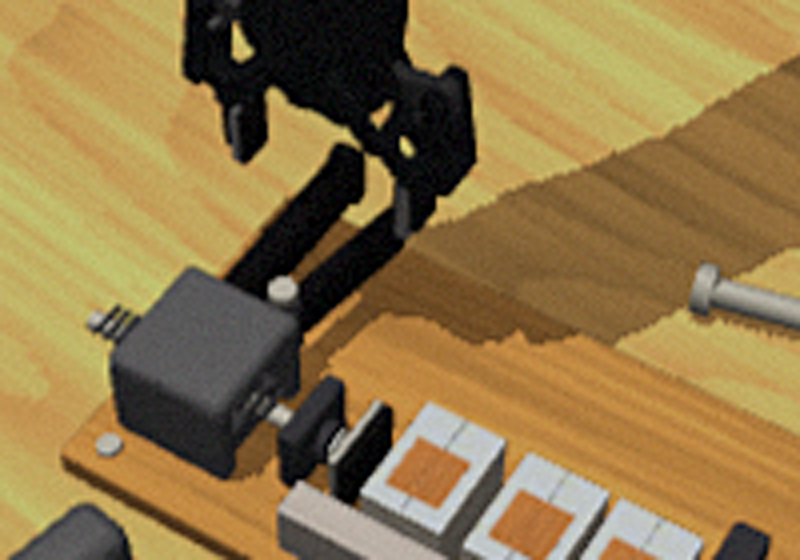

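Run:
```python
from at import *
W=r.camera_model("wrist")
for z in(.068,.08,.09): print(z,at(W,[(220,252),(420,252)],z), "dist",at(W,[(220,252),(420,252)],z)[0,1]-at(W,[(220,252),(420,252)],z)[1,1])
print(at(W,[(270,290),(288,122),(349,325),(131,70)],.068))
```

```text
0.068 [[ -91.7  -50.1]
 [ -91.6 -148.7]] dist 98.6
0.08 [[ -86.1  -54.1]
 [ -86.  -144.6]] dist 90.5
0.09 [[ -81.5  -57.5]
 [ -81.4 -141.3]] dist 83.80000000000001
[[-112.8  -73.9]
 [ -29.3  -85.2]
 [-133.6 -114.7]
 [  -8.   -19.3]]
```

```bash
python3 -m crank '[{"xyz":[0.005,-0.005,-0.015],"rot":[0,0,0],"gripper":1},{"xyz":[0.005,-0.005,-0.03],"rot":[0,0,0],"gripper":1},{"xyz":[0.005,-0.005,-0.043],"rot":[0,0,0],"gripper":1},{"xyz":[0.005,-0.005,-0.043],"rot":[0,0,0],"gripper":1}]'
python3 - <<'E'
from at import *
J=np.load("jig.npy");s=r.get_state();print(inv(J,s["position"][:2])*1e3,s["wrist_force"],s["tcp_rot"],s["opening"])
b=cv2.cvtColor(r.grab_frame("wrist"),cv2.COLOR_RGB2BGR);cv2.imwrite("pics/w17.png",b)
S=cv2.cvtColor(r.grab_frame("scene"),cv2.COLOR_RGB2BGR);cv2.imwrite("pics/c17.png",cv2.resize(S[110:250,220:420],None,fx=4,fy=4,interpolation=cv2.INTER_CUBIC))
E
```

```text
clock: 9.87
position: [0.5187, -0.0294, -0.0083]
tcp_rot: [-0.0, 0.997, 0.082, -0.001]
wrist_force: [-0.8, 1.0, -0.7]
opening: 0.0855
[ -86.8016662 -104.9327615] [-0.82219746  1.00579697 -0.67076085] [-1.77382087e-04  9.96642993e-01  8.18594622e-02 -1.31936491e-03] 0.08550274185957626
```

View pics/w17.png

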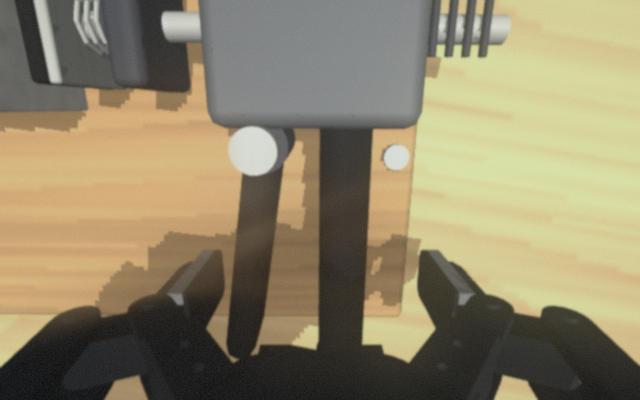

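View pics/c17.png

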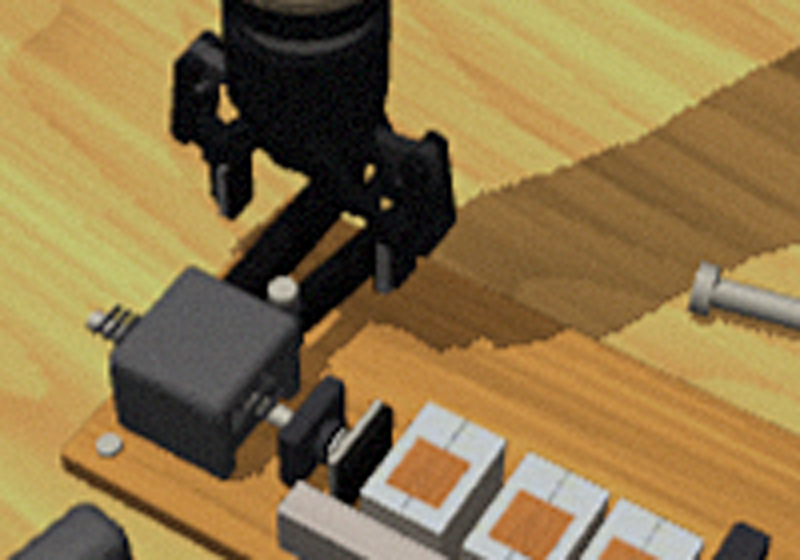

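The fingers straddle both bars: finger faces at columns 222 and 420, paddle at about 255, handle at about 343. First stroke.

```bash
python3 -m crank '[{"xyz":[0,0,0],"rot":[0,0,0],"gripper":0.42},{"xyz":[0,0,0],"rot":[0,0,0],"gripper":0.42},{"xyz":[0,0,0],"rot":[0,0,0],"gripper":0.42},{"xyz":[0,0,0],"rot":[0,0,0],"gripper":0.42},{"xyz":[0,0,0],"rot":[0,0,0],"gripper":0.42}]' 30
python3 - <<'E'
from at import *
J=np.load("jig.npy");s=r.get_state();print(inv(J,s["position"][:2])*1e3,s["wrist_force"],s["opening"])
b=cv2.cvtColor(r.grab_frame("wrist"),cv2.COLOR_RGB2BGR);cv2.imwrite("pics/w18.png",b)
S=cv2.cvtColor(r.grab_frame("scene"),cv2.COLOR_RGB2BGR);cv2.imwrite("pics/c18.png",cv2.resize(S[110:250,220:420],None,fx=4,fy=4,interpolation=cv2.INTER_CUBIC))
E
```

```text
clock: 10.38
position: [0.5203, -0.0282, -0.0048]
tcp_rot: [-0.001, 0.997, 0.083, 0.001]
wrist_force: [-2.5, 10.1, 7.2]
opening: 0.0364
[ -85.0051315 -104.040415 ] [-2.49493573 10.12391395  7.15320553] 0.036415637880196736
```

View pics/w18.png

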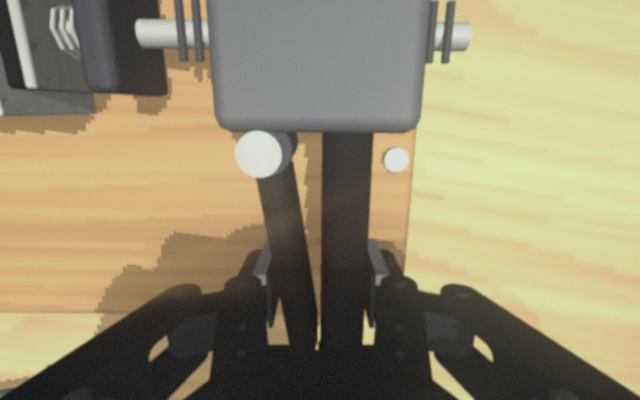

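View pics/c18.png

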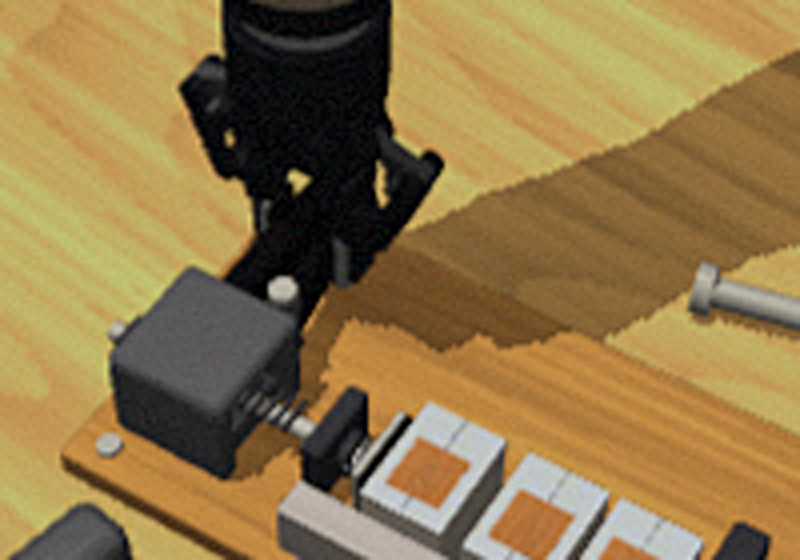

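```bash
python3 - <<'E'
from at import *
S=r.camera_model("scene")
f=lambda u:np.array(u)/4+[220,110]
print(at(S,[f((341,384)),f((366,393)),f((390,408)),f((412,415))],.062))
E
python3 -m crank '[{"xyz":[0,0,-0.002],"rot":[0,0,0],"gripper":0.9},{"xyz":[0,0,-0.003],"rot":[0,0,0],"gripper":0.9},{"xyz":[0,0,-0.003],"rot":[0,0,0],"gripper":0.9},{"xyz":[0,0,-0.003],"rot":[0,0,0],"gripper":0.9},{"xyz":[0,0,-0.003],"rot":[0,0,0],"gripper":0.9}]'
python3 -m crank '[{"xyz":[0,0,0],"rot":[0,0,0],"gripper":0.42},{"xyz":[0,0,0],"rot":[0,0,0],"gripper":0.42},{"xyz":[0,0,0],"rot":[0,0,0],"gripper":0.42},{"xyz":[0,0,0],"rot":[0,0,0],"gripper":0.42},{"xyz":[0,0,0],"rot":[0,0,0],"gripper":0.42}]'
python3 - <<'E'
from at import *
J=np.load("jig.npy");s=r.get_state();print(inv(J,s["position"][:2])*1e3,s["wrist_force"],s["opening"])
S=cv2.cvtColor(r.grab_frame("scene"),cv2.COLOR_RGB2BGR);cv2.imwrite("pics/c19.png",cv2.resize(S[150:290,260:460],None,fx=4,fy=4,interpolation=cv2.INTER_CUBIC))
E
```

```text
[[ -8.8 -36.3]
 [-10.5 -23.7]
 [ -9.1  -9.8]
 [-11.    0.8]]
clock: 10.9
position: [0.5204, -0.0286, -0.0076]
tcp_rot: [-0.001, 0.997, 0.082, 0.001]
wrist_force: [0.3, -0.3, 0.9]
opening: 0.0772
clock: 11.32
position: [0.5203, -0.0281, -0.0071]
tcp_rot: [-0.001, 0.997, 0.083, 0.001]
wrist_force: [-2.9, 4.5, 6.7]
opening: 0.036
[ -84.96256826 -103.93920511] [-2.85353842  4.46421151  6.73895625] 0.03597867687708893
```

View pics/c19.png

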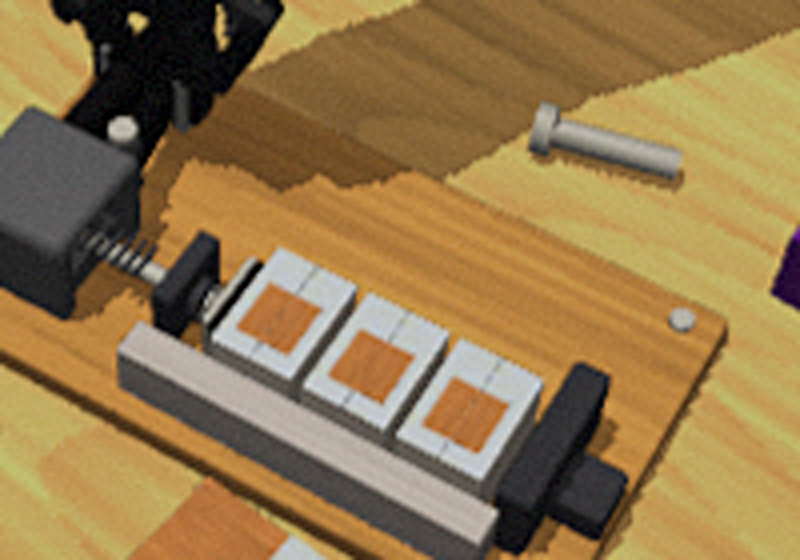

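```bash
python3 -m crank '[{"xyz":[0,0,0],"rot":[0,0,0],"gripper":0.9},{"xyz":[0,0,0],"rot":[0,0,0],"gripper":0.9},{"xyz":[0,0,0],"rot":[0,0,0],"gripper":0.9},{"xyz":[0,0,0],"rot":[0,0,0],"gripper":0.9},{"xyz":[0,0,0],"rot":[0,0,0],"gripper":0.9}]'
python3 -m crank '[{"xyz":[0,0,0],"rot":[0,0,0],"gripper":0.42},{"xyz":[0,0,0],"rot":[0,0,0],"gripper":0.42},{"xyz":[0,0,0],"rot":[0,0,0],"gripper":0.42},{"xyz":[0,0,0],"rot":[0,0,0],"gripper":0.42},{"xyz":[0,0,0],"rot":[0,0,0],"gripper":0.42}]'
python3 - <<'E'
from at import *
J=np.load("jig.npy");s=r.get_state();print(inv(J,s["position"][:2])*1e3,s["wrist_force"],s["opening"])
S=r.camera_model("scene");f=lambda u:np.array(u)/4+[260,150]
print(at(S,[f((218,240)),f((262,262))],.062))
S=cv2.cvtColor(r.grab_frame("scene"),cv2.COLOR_RGB2BGR);cv2.imwrite("pics/c20.png",cv2.resize(S[150:290,260:460],None,fx=4,fy=4,interpolation=cv2.INTER_CUBIC))
E
```

```text
clock: 11.78
position: [0.5205, -0.0285, -0.007]
tcp_rot: [-0.001, 0.997, 0.083, 0.001]
wrist_force: [-0.3, -0.3, 0.1]
opening: 0.0768
clock: 12.2
position: [0.5204, -0.0281, -0.0064]
tcp_rot: [-0.001, 0.997, 0.083, 0.001]
wrist_force: [-3.6, 3.6, 7.0]
opening: 0.0361
[ -84.90147698 -103.93225657] [-3.63868344  3.59119218  7.01590543] 0.036122466584353564
[[-10.  -16.9]
 [-10.1   6.8]]
```

View pics/c20.png

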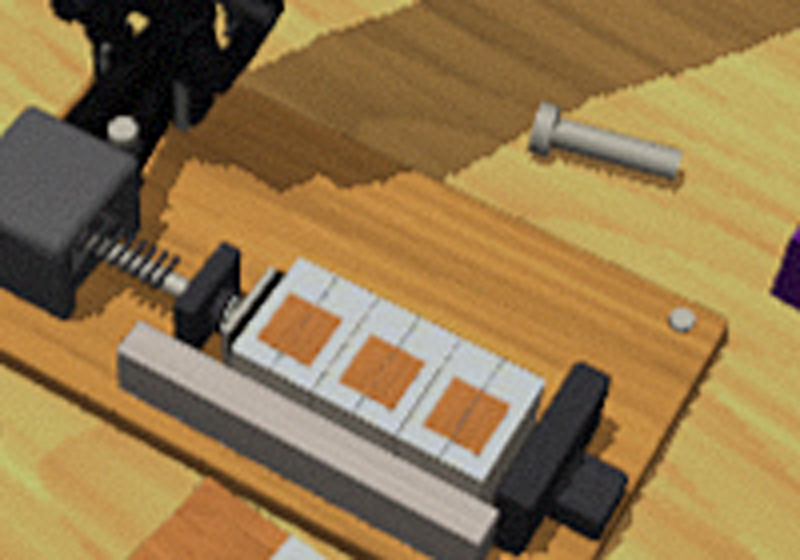

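The cartons have closed up on each other, and the left one is still some 8 mm from the end stop. One more full stroke (13 mm at most) can't over-press the pad.

```bash
python3 -m crank '[{"xyz":[0,0,-0.001],"rot":[0,0,0],"gripper":0.9},{"xyz":[0,0,-0.001],"rot":[0,0,0],"gripper":0.9},{"xyz":[0,0,-0.001],"rot":[0,0,0],"gripper":0.9},{"xyz":[0,0,-0.001],"rot":[0,0,0],"gripper":0.9},{"xyz":[0,0,-0.001],"rot":[0,0,0],"gripper":0.9}]'
python3 -m crank '[{"xyz":[0,0,0],"rot":[0,0,0],"gripper":0.6},{"xyz":[0,0,0],"rot":[0,0,0],"gripper":0.5},{"xyz":[0,0,0],"rot":[0,0,0],"gripper":0.42},{"xyz":[0,0,0],"rot":[0,0,0],"gripper":0.42},{"xyz":[0,0,0],"rot":[0,0,0],"gripper":0.42}]'
python3 - <<'E'
from at import *
J=np.load("jig.npy");s=r.get_state();print(inv(J,s["position"][:2])*1e3,s["wrist_force"],s["opening"])
S=r.camera_model("scene");f=lambda u:np.array(u)/4+[260,150]
print(at(S,[f((239,250)),f((284,274))],.062))
S=cv2.cvtColor(r.grab_frame("scene"),cv2.COLOR_RGB2BGR);cv2.imwrite("pics/c21.png",cv2.resize(S[150:290,260:460],None,fx=4,fy=4,interpolation=cv2.INTER_CUBIC))
E
```

```text
clock: 12.67
position: [0.5205, -0.0284, -0.0074]
tcp_rot: [-0.001, 0.997, 0.083, 0.001]
wrist_force: [-1.1, 1.0, -0.7]
opening: 0.0767
clock: 13.08
position: [0.5203, -0.028, -0.0067]
tcp_rot: [-0.001, 0.997, 0.083, 0.001]
wrist_force: [-3.9, 3.7, 9.1]
opening: 0.0362
[ -84.92705679 -103.78596837] [-3.91522474  3.67369859  9.05997803] 0.036240493844071124
[[-10.3  -5.7]
 [ -9.6  18.8]]
```

View pics/c21.png

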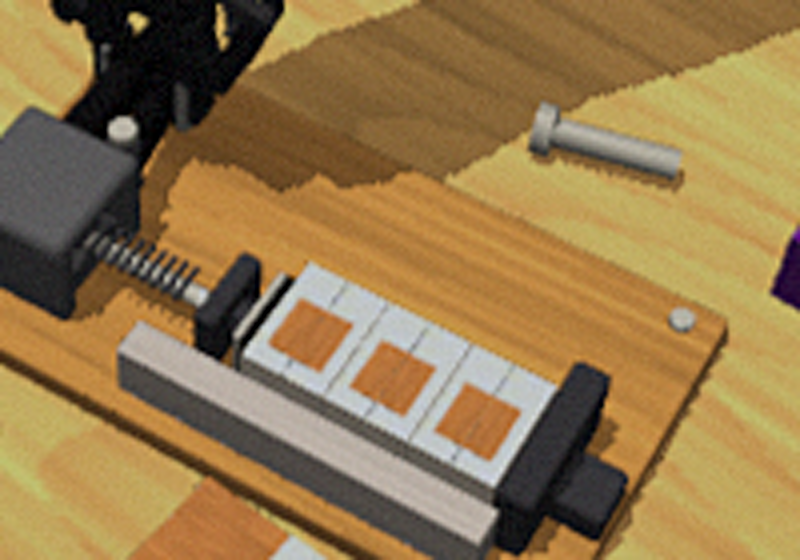

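Run:
```python
import cv2,numpy as np
a=cv2.imread("pics/c17.png")[360:520,260:420]; b=cv2.imread("pics/c21.png")[360-160+30:520-160+30,260-160+85:420-160+85]
o=np.hstack([cv2.resize(x,None,fx=2.5,fy=2.5,interpolation=cv2.INTER_CUBIC) for x in(a,b)])
cv2.imwrite("pics/cmp.png",cv2.convertScaleAbs(o,alpha=1.6,beta=10))
```

```text
(no output)
```

View pics/cmp.png

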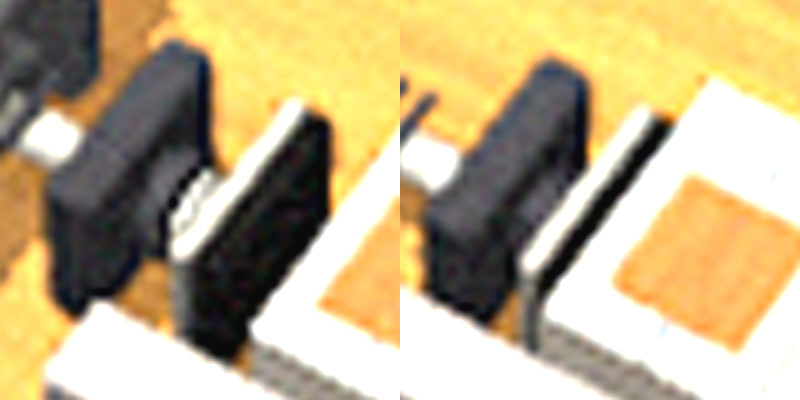

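Run:
```python
from at import *
S=r.camera_model("scene");f=lambda u:np.array(u)/4+[260,150]
print("plate,",at(S,[f((262,260))],.062))
print("left far corners",at(S,[f((555,386)),f((501,492))],.066),"right face",at(S,[f((311,264)),f((246,352))],.066))
print("seams",at(S,[f((384,306)),f((330,392)),f((467,345)),f((413,437))],.066))
D=r.grab_frame("side");d=cv2.cvtColor(D,cv2.COLOR_RGB2BGR);cv2.imwrite("pics/s22.png",cv2.resize(d[160:270,260:350],None,fx=5,fy=5,interpolation=cv2.INTER_CUBIC))
```

```text
plate, [[-11.    6.2]]
left far corners [[-18.1 150.9]
 [ 41.5 154.9]] right face [[-18.4  27.7]
 [ 38.2  27.6]]
seams [[-15.7  67.1]
 [ 36.6  69.3]
 [-16.8 108.4]
 [ 37.5 110.7]]
```

View pics/s22.png

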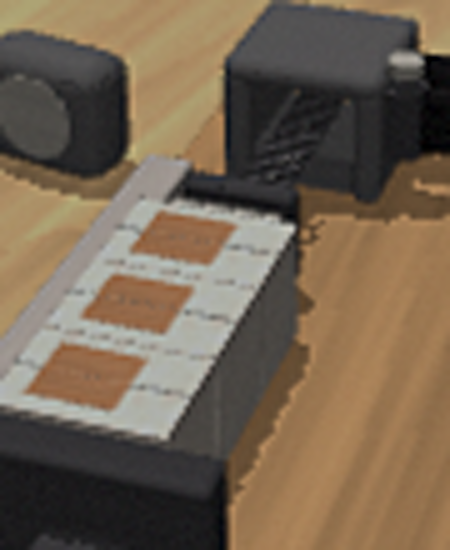

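The row is against the end stop with no gaps (seams about 41.5 mm apart). The plate-to-pad spacing has shrunk by about 5 mm against the free pad. I'll squeeze slightly more, which adds under 2 mm because the trigger stop limits it.

```bash
python3 -m crank '[{"xyz":[0,0,0],"rot":[0,0,0],"gripper":0.41},{"xyz":[0,0,0],"rot":[0,0,0],"gripper":0.4},{"xyz":[0,0,0],"rot":[0,0,0],"gripper":0.395},{"xyz":[0,0,0],"rot":[0,0,0],"gripper":0.395},{"xyz":[0,0,0],"rot":[0,0,0],"gripper":0.395}]' 40
python3 - <<'E'
from at import *
J=np.load("jig.npy");s=r.get_state();print(inv(J,s["position"][:2])*1e3,s["wrist_force"],s["opening"])
S=cv2.cvtColor(r.grab_frame("scene"),cv2.COLOR_RGB2BGR);z=cv2.resize(S[150:290,260:460],None,fx=4,fy=4,interpolation=cv2.INTER_CUBIC);cv2.imwrite("pics/c23.png",z)
a=cv2.imread("pics/c21.png")
o=np.hstack([cv2.resize(x[230:390,185:345],None,fx=2.5,fy=2.5,interpolation=cv2.INTER_CUBIC) for x in(a,z)])
cv2.imwrite("pics/cmp2.png",cv2.convertScaleAbs(o,alpha=1.6,beta=10))
b=cv2.cvtColor(r.grab_frame("wrist"),cv2.COLOR_RGB2BGR);cv2.imwrite("pics/w23.png",b)
E
```

```text
clock: 13.6
position: [0.5204, -0.0283, -0.0065]
tcp_rot: [-0.001, 0.997, 0.083, 0.001]
wrist_force: [-2.6, -3.4, 3.9]
opening: 0.035
[ -84.90002194 -104.1584157 ] [-2.59041514 -3.39710351  3.90673713] 0.03498956005328387
```

View pics/cmp2.png

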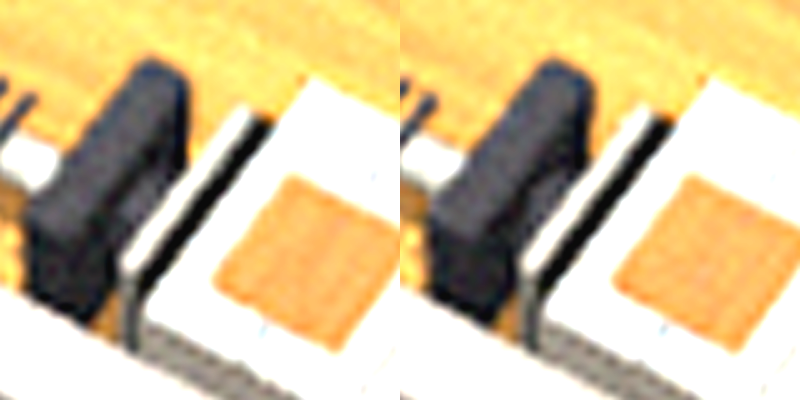

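View pics/w23.png

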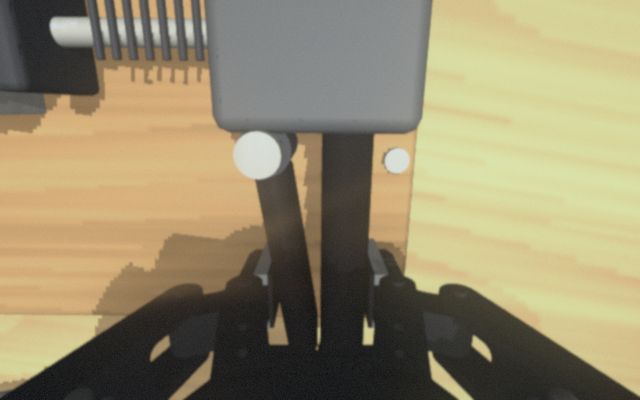

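The plate crept forward under 1 mm more, so the pad is pressed in about 6 mm. The fingers now clamp paddle and handle together at 35 mm opening. I'll hold briefly, check that it's stable and hand in.

```bash
python3 -m crank '[{"xyz":[0,0,0],"rot":[0,0,0],"gripper":0.395},{"xyz":[0,0,0],"rot":[0,0,0],"gripper":0.395},{"xyz":[0,0,0],"rot":[0,0,0],"gripper":0.395},{"xyz":[0,0,0],"rot":[0,0,0],"gripper":0.395},{"xyz":[0,0,0],"rot":[0,0,0],"gripper":0.395}]'
python3 - <<'E'
from at import *
S=cv2.cvtColor(r.grab_frame("scene"),cv2.COLOR_RGB2BGR);cv2.imwrite("pics/c24.png",cv2.resize(S[150:290,260:460],None,fx=4,fy=4,interpolation=cv2.INTER_CUBIC))
E
```

```text
clock: 14.12
position: [0.5204, -0.0284, -0.0065]
tcp_rot: [-0.001, 0.997, 0.083, 0.001]
wrist_force: [-2.0, -3.8, 3.5]
opening: 0.0349
```

View pics/c24.png

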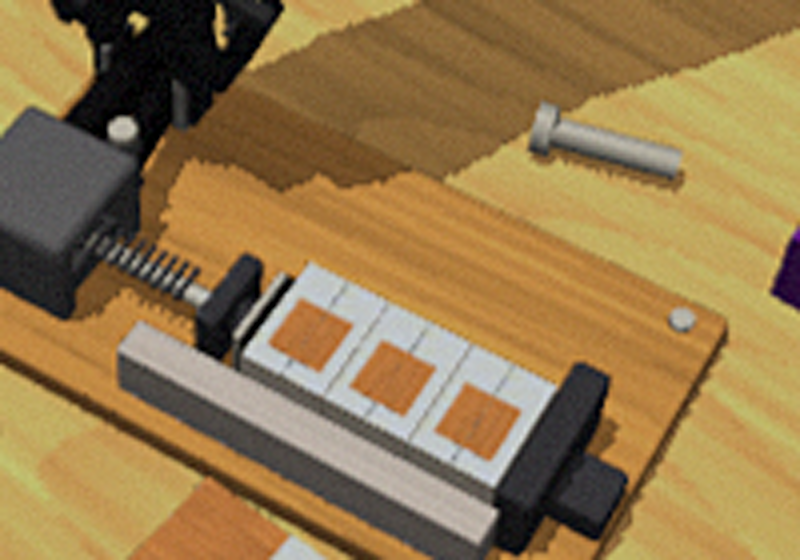

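```bash
python3 -c "
from rig import r
print(r.finish_job())"
```

```text
the job is handed in; nothing more can be done
None
```

I pushed the three white cartons flush against the fence, pumped the trigger four full strokes plus a small last squeeze, and handed the job in at about 14 s with the trigger still held. No verdict was reported.

**Last checks:**
- **Row:** it looks square against the fence and the end stop, with no gaps. The seams are about 41.5 mm apart.
- **Pad:** pressed in about 6 mm. I estimated this to ±1.5 mm from how far the plate-to-pad spacing shrank in the scene picture. Counting jaw travel instead gave about 2 mm before the last squeeze. Correcting the jaw's starting position brought that to about 5 mm, which agrees.
- **Grip:** the fingers hold paddle and handle together at 35 mm opening, steady over the last half second.
- **Bystanders:** the bolt looked unmoved in the last picture. I did not check the tape measure or the big carton at the end.

**Disagreement:** the pictures showed the real fingertips 32 mm (shut) to 58 mm (open) higher than the reported TCP. My first push therefore passed over the right carton without touching it. I worked from heights measured in the pictures after that.

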